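Level and lock the proofing press roller, then pull a print

TASK

Turn the far pressure knob of the proofing press until its pointer stands at the same angle as the locked near knob's, so that the roller is level, then turn the far lock ring clockwise until it is tight, leaving the knob where you set it. Next take the printing block off the inking slab with a light grip, because its balsa back dents, and lay it gently, still face down, in the middle of the card on the press bed, lengthwise and square with it. Finally push the roller carriage right over the block to the other end of the bed; do not disturb the brayer, the ink jar or the tub.

Things in the scene. Friction and masses are not known exactly. Their poses are not given: they have to be found in the camera images.
- press: the proofing press: grey bed 235 x 430 mm with a roller carriage on it, fixed to the table; place and yaw differ each time. Origin under the bed's middle at table height; y along the bed, the way the carriage travels; x across it, from the near cheek to the far one (as seen from the robot); z up. Steel bed top 50 mm above the table, 170 mm wide, between two low side rails (runners to 55 mm).
- card_centre (a point): centre of the top face of the white card taped to the middle of the bed, 52 mm above the table; card 110 x 160 mm, long side along y. Axes as the press's.
- carriage (a joint): travel (m) of the roller carriage along the press's +y; starts at the -y end (0 to 0.03), stops at 0.30, the other end. Slides stiffly (7 N), stays where left. A portal: two grey cheeks 104 mm either side of the bed's middle, 84 mm wide, tops 165 mm high, a tie bar and a black rubber roller, whose underside skims the laid block's top. Its middle is at press y = -0.15 + travel.
- bar_mid (a point): middle of the carriage's wooden push bar: round, 18 mm thick, lying along the press's x, 176 mm long between its two arms, 85 mm behind the carriage's middle (towards -y). Bar centre 160 mm above the table; free above and below, 69 mm from its centre to the tie bar. Axes as the press's.
- far_knob_grip (a point): grip point of the far pressure knob (the one to set), on its vertical axis, 218 mm above the table. Black pointer knob: bar grip 14 mm thick, 63 mm long, top 14 mm above and dial face 26 mm below this point; it stands on an aluminium dial plate 88 mm across. Its own x axis lies along the bar, towards the pointed nose that shows the setting.
- far_knob (a joint): angle (rad) of the far knob, growing clockwise seen from above, 0 to 2.2; at 0 the nose points along the press's -y. Friction 0.15 N m, stays where left; starts 0 to 0.3. The dial has a tick every 0.2 rad.
- near_knob_grip (a point): the same point on the near knob (the like knob on the near cheek, already set and locked: it cannot be turned). Its x axis points to its nose: the angle to match.
- near_knob (a joint): angle (rad) of the near knob, measured as the far knob's; 0.9 to 1.45, different each time.
- far_ring (a joint): angle (rad) of the far lock ring, a dark steel collar 54 mm across under the far dial plate, turned by its lever; grows clockwise seen from above from 0 (slack; starts 0 to 0.4) to 1.30, a hard stop, where it is tight. Tight, the lever points along the press's +y, as the near ring's already does. Friction 0.22 N m, stays where left; turns independently of the knob.
- far_post (a point): grip point on the far lock ring's lever: on an upright round steel post 16 mm thick at the lever's end, 80 mm from the far knob's vertical axis. This point is 212 mm above the table, 19 mm below the post's top and 31 mm above the top of the level lever arm (10 mm thick). Its own x axis points outward along the lever.
- block: printing block 60 x 110 x 32 mm, 100 to 190 g, pale balsa back over a 5 mm grey lino face, lying face down on the inking slab. Origin at the centre of its underside; y along its 110 mm length, z up. The balsa dents when the fingers press it with more than 140 N, both sides added: grip with 20 to 50 N a side. Falling free more than about 5 mm counts as dropped.
- slab: inking slab: glass plate 190 x 150 mm (x, y), 8 mm thick, inked black, fixed to the table at the left of the press. Origin at the centre of its underside.
- brayer: hand ink roller with a wooden handle, about 185 mm long, lying on the table beyond the slab; bystander.
- ink_jar: jar of ink, 72 mm across, 85 mm high; bystander.
- tub: pale open plastic tub 150 x 200 x 70 mm on the table beyond the press; bystander.
There are look-alikes about, which are no part of the job. What is meant by the block is not orange, and is the smaller of those in its own colour.

How it is judged:
By the outcome, as a careful person would: the job done as asked, in the order asked, and still so for the second after the job is handed in, with the robot touching nothing.
It also fails if it takes over 72 s, if anything falls off the work surface, if the arm or the gripper's body presses on something with over 40 N, if the wrist force passes 120 N, or if a joint passes its speed limit or range.

ROBOT

A 7-joint arm with a two-finger parallel gripper is mounted at the origin on the work surface. World frame = base frame: x ahead of the robot, y to its left, z up, the work surface at z = 0. Lengths are in m, angles in rad, forces in N, time in s.
With the tool pointing down it reaches from about 0.4 to 0.85 m from the base axis. Payload 10.4 kg.
Tool frame: the origin (TCP) lies at the very end of the fingers, on their centre line; the grasp point (between the pads) lies 19 mm behind it; z points along the fingers, y is the line along which they close (so a half turn about z gives the same grasp; the last joint's range is limited). The gripper opens to 87 mm and grips with 3 to 60 N. Pads are 19 mm wide; open, the fingers measure 117 mm over their backs; the gripper's body (75 mm by 190 mm) begins 51 mm behind the grasp point.
Start: joints at [-1.211, 0.332, -0.065, 1.46, 0.022, 1.35, -0.088], TCP at [0.233, 0.58, 0.188] pointing down, gripper open.
Joint ranges: [-2.6, 2.6], [-0.5, 2.12], [-1.47, 1.34], [0.16, 2.42], [-1.27, 4.41], [0.06, 2.06], [-2.6, 2.6]. Speed limits (rad/s): [2.22, 2.22, 2.79, 2.79, 3.14, 3.14, 3.14].

INTERFACE

Orientations are given as a unit quaternion [x, y, z, w].
In Python, from bench import * gives the robot as it stands.
- The arm moves only by the tool step_arm, never from a script. Its arguments are lists of equal length, an entry for each row: "delta_pos": the shift along the world's x, y, z in units of 25 mm (1.0 is 25 mm), a list of three; "turn": the turn about the world's z in units of 0.12 rad (1.0 is 0.12 rad). In form: {"delta_pos": [[tx, ty, tz], ...], "turn": [turn, ...]}. A call has 1 to 12 rows; each row shifts and turns the commanded pose from where the row before left it; what a row does not reach is not made up. A row lasts 1/10 s, in which the tool goes at most 50 mm and 8.59 degrees, less where a joint would pass 70% of its speed; a pose out of reach is approached as far as the arm can. A call with a number of a shift or a turn outside -1 to 1 is refused whole. A call with a gripper value outside its range is refused whole. "grip" is the closure, from 0 (fully open) to 1 (shut), set as the call begins (left out, the last holds). The fingers move at their own pace and stop on an object; "newtons" is the grip in N (left out, the last holds). Time passes only in rows, so rows that do not move let the fingers close. It gives the time, the measured TCP pose, the force, the opening and the grip force at its end, in the units of the state.
- read_state(): the state, without advancing time (a new reading comes with each control period).
- camera(name): name is "scene" or "top" or "wrist"; returns a dict with "image" (400x640x3 uint8, red, green, blue), "z_map" (400x640 float32, m along the optical axis (not along the pixel's ray), 0 where there is no reading), "mtx" (3x3 intrinsics, pixels), "view" (4x4, takes a point from world to camera coordinates). Camera axes: x right, y up, looking along -z (the intrinsics and any distortion apply to the point x, -y, -z); pixel columns grow to the right and rows downward; lengths in m; the calibration is good to about 2 mm. A picture is of the moment at which its call begins.
- close_job(): hands the job in; it is judged then, once.
The state is a dict: "time": time; "joint_positions": joint angles; "joint_vel": joint speeds; "joint_torque": joint torques, N m; "ee_pos": TCP position; "eef_rot": TCP orientation; "ft_force": force on the tool from outside, world axes, zero at the start; "torque": the same for the moment, N m; "width": finger opening in m; "grip_force": force on a finger pad.
Only numpy, scipy, OpenCV 4.12 (cv2) and the standard library are available. Lean on these libraries where they do the work, as an engineer would, in place of code of your own. Each camera call takes 0.05 s, during which the arm holds its last target. There are 200 camera calls.

## Working session

There is one attempt and no reset: what is moved stays moved. The work goes in short steps, Python scripts to look and compute and a tool call to move; the robot and the scene stay as the last step left them, time stands still between calls to the robot, and variables do not carry over. Pictures are saved under pics/ and viewed, at most 10 in all, crops included, and the job is handed in when it is done.

Besides the shell and the picture viewer there is one more tool, called after "Call:" by a JSON object that holds its "fn" and its "kwargs", one argument or row to a line. step_arm: Moves the arm, as the interface text tells. Shifts and turns lie within -1 to 1; 1 stands for 25 mm of shift or 0.12 rad of turn. Its arguments: {"type":"object","properties":{"delta_pos":{"type":"array"},"turn":{"type":"array"},"grip":{"type":"number"},"newtons":{"type":"number"}},"required":["delta_pos","turn"]}

```bash
mkdir -p pics; cat > h.py <<'E'
from bench import *
import numpy as np, cv2
def snap(n,f):
    c=camera(n); cv2.imwrite(f'pics/{f}.png',c['image'][:,:,::-1]); np.savez(f'pics/{f}.npz',**c); return c
def load(f): return dict(np.load(f'pics/{f}.npz'))
def cloud(c):
    z=c['z_map'];K=c['mtx'];v,u=np.mgrid[:z.shape[0],:z.shape[1]]
    p=np.stack([(u-K[0,2])/K[0,0]*z,-(v-K[1,2])/K[1,1]*z,-z,np.ones_like(z)],-1)
    w=p@np.linalg.inv(c['view']).T; w=w[...,:3]; w[z==0]=np.nan; return w
def ray(c,u,v,h):
    "world point on plane z=h seen at pixel"
    K=c['mtx'];M=np.linalg.inv(c['view'])
    d=M[:3,:3]@np.array([(u-K[0,2])/K[0,0],-(v-K[1,2])/K[1,1],-1]);o=M[:3,3]
    return o+d*(h-o[2])/d[2]
def pix(c,p):
    q=c['view']@np.append(p,1);K=c['mtx'];return np.array([K[0,2]+K[0,0]*q[0]/-q[2],K[1,2]+K[1,1]*q[1]/q[2]])
def crop(f,u0,v0,u1,v1,s,out):
    i=cv2.imread(f'pics/{f}.png')[v0:v1,u0:u1]; cv2.imwrite(f'pics/{out}.png',cv2.resize(i,None,fx=s,fy=s,interpolation=cv2.INTER_CUBIC))
E
python3 - <<'E'
from h import *
for n in ['top','scene']:
    c=snap(n,n+'0'); print(n,np.linalg.inv(c['view'])[:3,3],c['mtx'][0,0])
s=read_state();print(s)
E
```

```text
top [0.36798483 0.08419597 1.367938  ] 484.85022318542974
scene [1.18368186 0.66159994 1.33406677] 497.25364831464054
{'time': 0.1, 'joint_positions': array([-1.21058508,  0.33280752, -0.06470809,  1.46084678,  0.02160542,
        1.34987042, -0.08848653]), 'joint_vel': array([ 0.00149547, -0.00141525, -0.00113601, -0.00052232, -0.00082768,
       -0.00024107, -0.00016509]), 'joint_torque': array([ 2.28659475e-03, -6.24542284e+01,  2.52284965e-02, -3.90718102e+01,
       -6.13775477e-02,  3.65936011e-02,  8.74356289e-06]), 'ee_pos': array([0.23331719, 0.57941281, 0.18713929]), 'eef_rot': array([ 1.90218726e-01,  9.81741541e-01, -6.11689407e-04, -8.95317431e-05]), 'ft_force': array([0.50138815, 0.19237107, 1.02443504]), 'torque': array([-0.02209389,  0.02369189,  0.04779244]), 'grip_force': 0.0, 'width': 0.08695221427401756}
```

View pics/top0.png

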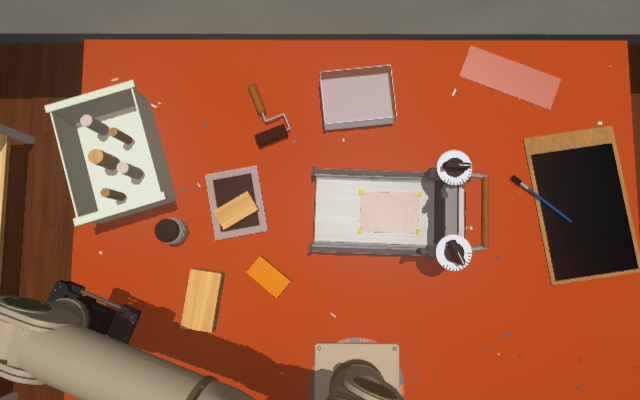

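View pics/scene0.png

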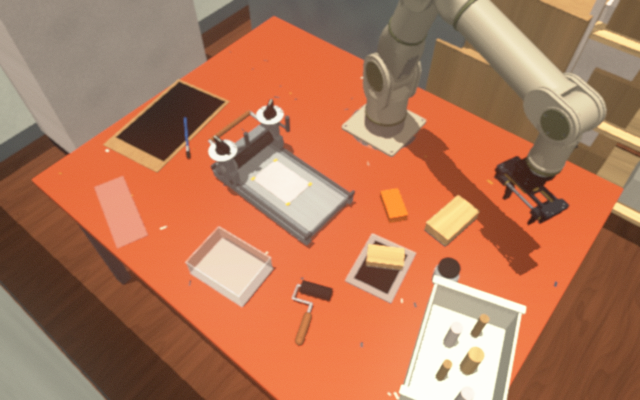

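```bash
python3 - <<'E'
from h import *
c=load('top0');i=cv2.imread('pics/top0.png')
a=cv2.resize(i[140:275,420:495],None,fx=4.4,fy=4.4,interpolation=cv2.INTER_CUBIC)
b=cv2.resize(i[155:245,195:280],None,fx=5,fy=5,interpolation=cv2.INTER_CUBIC)
o=np.zeros((600,800,3),np.uint8);o[:594,:330]=a[:594,:330];o[:450,340:765]=b
cv2.imwrite('pics/crop1.png',o)
w=cloud(c);z=w[...,2]
print(w[211,236],w[300,203],w[205,380],w[195,485:487],w[167,455],w[252,455])
# block top (on slab): z~0.04
def rect(m):
    n,l,s,_=cv2.connectedComponentsWithStats(m.astype(np.uint8))
    for k in range(1,n):
        if s[k,4]>60:
            p=w[l==k];r=cv2.minAreaRect(p[:,:2].astype(np.float32));print(s[k],np.round(np.median(p[:,2]),4),p[:,:2].mean(0).round(4),np.round(r[0],4),np.round(r[1],4),r[2])
U=np.zeros(z.shape,bool);U[150:250,190:290]=1
print('block');rect(U&(abs(z-.040)<.006))
print('slab');rect(U&(z>.004)&(z<.05))
U=np.zeros(z.shape,bool);U[150:280,290:500]=1
print('press');rect(U&(z>.03)&(z<.07))
hsv=cv2.cvtColor(i,cv2.COLOR_BGR2HSV)
print('bar');U[:,:470]=0;rect(U&(abs(z-.163)<.012))
U[:]=0;U[140:280,425:485]=1
print('knobtop');rect(U&(z>.218)&(z<.245))
print('dial');rect(U&(abs(z-.192)<.008))
print('posts');rect(U&(abs(z-.231)<.008))
E
```

```text
[0.47262179 0.33198357 0.03632818] [0.2322075  0.41271493 0.04864818] [ 0.48938499 -0.06327758  0.05012322] [[ 0.504565   -0.31181334  0.16705418]
 [ 0.50439218 -0.31377171  0.16865158]] [ 0.56336055 -0.22081003  0.23407403] [ 0.36340687 -0.21650974  0.23224714]
block
[213 192  45  38 841] 0.0389 [0.4741 0.3349] [0.4745 0.3344] [0.0612 0.1103] 31.382614135742188
slab
[ 205  166   63   75 3195] 0.009 [0.4968 0.3374] [0.5005 0.3372] [0.1936 0.1557] 9.888052940368652
press
[ 308  166  128   90 9908] 0.0496 [ 0.4708 -0.0423] [ 0.4725 -0.044 ] [0.3446 0.2331] 88.25363159179688
[458 183   6  55 287] 0.0491 [ 0.4736 -0.2835] [ 0.4778 -0.2836] [0.0165 0.1486] 87.3829574584961
bar
[470 173  19  79 674] 0.1649 [ 0.4628 -0.3074] [ 0.4638 -0.3003] [0.0428 0.1966] 89.19560241699219
knobtop
[444 161  28   9 171] 0.2305 [ 0.5689 -0.2267] [ 0.5694 -0.2283] [0.0623 0.0149] 85.54915618896484
[449 240  16  26 185] 0.2306 [ 0.3628 -0.2213] [ 0.3621 -0.2231] [0.0619 0.015 ] 24.367137908935547
dial
[436 150  36  36 762] 0.1916 [ 0.5678 -0.2269] [ 0.5696 -0.2291] [0.0863 0.0867] 68.9029541015625
[435 235  37  36 797] 0.1916 [ 0.3619 -0.2207] [ 0.3624 -0.2231] [0.0858 0.086 ] 45.842716217041016
posts
[445 161  27   8 158] 0.2307 [ 0.5692 -0.2277] [ 0.5696 -0.2283] [0.0623 0.0146] 85.54915618896484
[449 240  16  26 170] 0.231 [ 0.3629 -0.2217] [ 0.3621 -0.2231] [0.0619 0.015 ] 24.367137908935547
```

View pics/crop1.png

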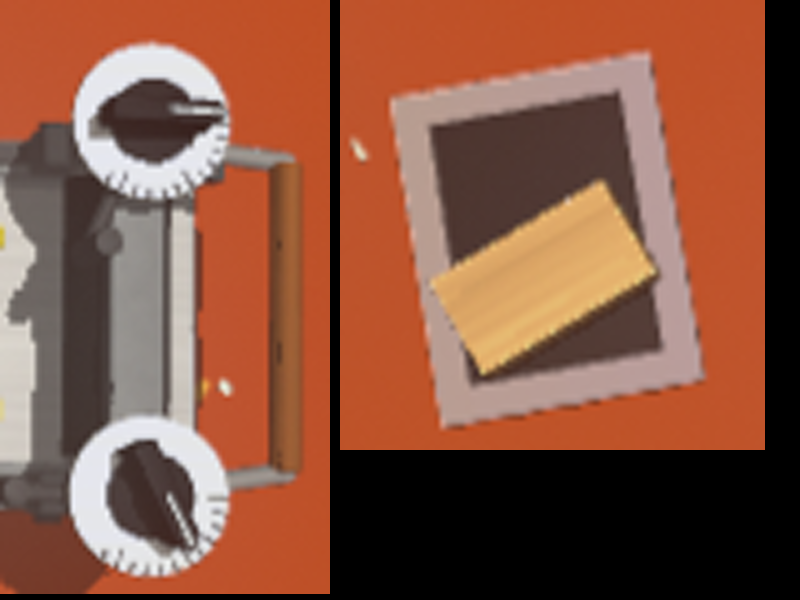

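The crop shows the far knob's nose pointing right, at about crop (222,112), and the near nose pointing lower right at (190,545). The far lever post is at crop (108,240), which is top px (444.5,194.5).

There are three block candidates:
- Pale block on the slab, px (236,211), 61 x 110 mm.
- Larger pale block, px (203,300).
- Orange block, px (268,277).

The one on the slab is meant: it isn't orange, it's the smaller of the pale pair, and the crop confirms it.

```bash
python3 - <<'E'
from h import *
c=load('top0');w=cloud(c);i=c['image']
p=ray(c,444.5,194.5,.231);print('post',p,w[194,444]); 
A=np.array([.5696,-.2286]);print(np.hypot(*(p[:2]-A)))
# skirt heights around far knob
for r in (12,16,20,24,30): 
    print(r,[round(float(w[tuple(np.round(pix(c,[A[0]+s*r/1000,A[1],.205])).astype(int)[::-1])][2]),3) for s in (-1,1)])
hsv=cv2.cvtColor(i,cv2.COLOR_RGB2HSV)
m=(hsv[...,0]>18)&(hsv[...,0]<35)&(hsv[...,1]>120)&(hsv[...,2]>120);m[:180]=0;m[245:]=0;m[:,:340]=0;m[:,440:]=0
n,l,s,ct=cv2.connectedComponentsWithStats(m.astype(np.uint8));print([(s[k,4],ct[k].round(1),ray(c,*ct[k],.052)[:2].round(4)) for k in range(1,n)])
g=hsv[205:220,330:432].astype(int).mean(0);print(np.c_[np.arange(330,432),g[:,1]][::3].round(0).astype(int).tolist())
E
```

```text
post [ 0.49813901 -0.19531722  0.231     ] [ 0.49936216 -0.19424975  0.23065089]
0.07883156845365848
12 [0.194, 0.227]
16 [0.195, 0.201]
20 [0.197, 0.198]
24 [0.198, 0.188]
30 [0.198, 0.188]
[(np.int32(13), array([360.8, 191.5]), array([ 0.526, -0.011])), (np.int32(16), array([418.5, 193.5]), array([ 0.5211, -0.1684])), (np.int32(15), array([359.9, 230.2]), array([ 0.4204, -0.0082])), (np.int32(15), array([418., 232.]), array([ 0.4162, -0.1654]))]
[[330, 15], [333, 15], [336, 15], [339, 15], [342, 15], [345, 14], [348, 14], [351, 14], [354, 14], [357, 14], [360, 37], [363, 42], [366, 42], [369, 42], [372, 41], [375, 41], [378, 40], [381, 40], [384, 40], [387, 40], [390, 41], [393, 41], [396, 41], [399, 42], [402, 41], [405, 42], [408, 41], [411, 42], [414, 42], [417, 42], [420, 17], [423, 20], [426, 20], [429, 24]]
```

Call:
{"fn": "step_arm", "kwargs": {
  "delta_pos": [
    [0.2,-0.6,1],
    [0.3,-1,1],
    [0.4,-1,1],
    [0.4,-1,1],
    [0.4,-1,0.4],
    [0.4,-1,0],
    [0.4,-1,0],
    [0.4,-1,0],
    [0.4,-1,0],
    [0.4,-1,0],
    [0.4,-1,0],
    [0.4,-1,0]
  ],
  "turn": [-0.9,-0.9,-0.9,-0.9,-0.9,-0.9,-0.9,-0.9,-0.9,-0.9,-0.9,-0.5],
  "grip": 0
}}

```text
time: 1.3
ee_pos: [0.3462, 0.2885, 0.2976]
eef_rot: [0.729, 0.684, -0.0, 0.0]
ft_force: [-1.5, 0.8, 0.0]
width: 0.0867
grip_force: 0.0
```

Call:
{"fn": "step_arm", "kwargs": {
  "delta_pos": [
    [0.4,-1,0],
    [0.4,-1,0],
    [0.4,-1,0],
    [0.4,-1,0],
    [0.4,-1,0],
    [0.4,-1,0],
    [0.4,-1,0],
    [0.4,-1,0],
    [0.4,-1,0],
    [0.4,-1,0],
    [0.4,-1,0],
    [0.4,-1,0]
  ],
  "turn": [-0.1,0,0,0,0,0,0,0,0,0,0,0]
}}

```text
time: 2.5
ee_pos: [0.466, -0.0118, 0.2978]
eef_rot: [0.732, 0.681, 0.0, -0.0]
ft_force: [0.1, -0.3, 0.1]
width: 0.0869
grip_force: 0.0
```

Call:
{"fn": "step_arm", "kwargs": {
  "delta_pos": [
    [0.5,-1,0],
    [0.5,-1,0],
    [0.5,-1,0],
    [0.5,-1,0],
    [0.5,-1,0],
    [0.5,-1,0],
    [0.4,-1,0],
    [0.2,-0.6,0],
    [0,0,0],
    [0,0,0]
  ],
  "turn": [0,0,0,0,0,0,0,0,0,0]
}}

```text
time: 3.5
ee_pos: [0.5556, -0.2002, 0.2976]
eef_rot: [0.732, 0.681, -0.0, -0.0]
ft_force: [0.0, -0.6, -1.3]
width: 0.0868
grip_force: 0.0
```

```bash
python3 - <<'E'
from h import *
c=snap('wrist','w1');s=read_state();print(s['ee_pos'],s['eef_rot'])
for n,p in dict(far=[.5696,-.2286,.218],near=[.3622,-.2231,.218],post=[.498,-.195,.231]).items(): print(n,pix(c,p))
w=cloud(c);z=w[...,2]
m=(z>.222)&(z<.24)
n,l,st,_=cv2.connectedComponentsWithStats(m.astype(np.uint8))
for k in range(1,n):
    if st[k,4]>150:
        p=w[l==k];r=cv2.minAreaRect(p[:,:2].astype(np.float32));print(st[k],p.mean(0).round(4),np.round(r[0],4),np.round(r[1],4),round(r[2],2))
E
```

```text
[ 0.55575335 -0.19952038  0.29774518] [ 7.31817856e-01  6.81500223e-01  7.48494175e-05 -2.55824890e-04]
far [338.9322957  223.34883582]
near [119.51606419 232.66323357]
post [255.34116335 198.5232282 ]
[ 80 141  27  20 397] [ 0.3679 -0.1439  0.2298] [ 0.3664 -0.1442] [0.0158 0.0152] 35.16
[248 189  20  19 290] [ 0.4996 -0.195   0.2303] [ 0.499  -0.1958] [0.0145 0.0152] 83.98
[ 333  195   17   69 1022] [ 0.5708 -0.2276  0.2319] [ 0.5709 -0.2307] [0.0628 0.014 ] 85.53
[  84  216   65   40 1042] [ 0.3678 -0.2217  0.2318] [ 0.3633 -0.2241] [0.0639 0.0141] 24.24
```

View pics/w1.png

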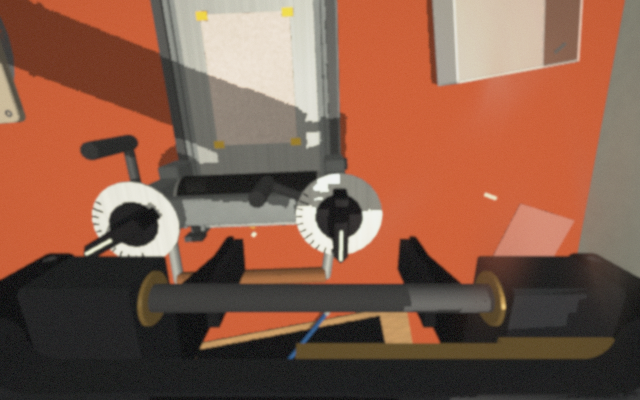

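Wrist view: the far knob is at (340,222) with its nose down, the near knob is at (135,222), and the lever post is at (258,195). Both cameras agree that the bars differ by 61.3° (1.07 rad). I'll grip the far knob.

Call:
{"fn": "step_arm", "kwargs": {
  "delta_pos": [
    [0.3,-0.6,0],
    [0.28,-0.6,0],
    [0,0,-0.6],
    [0,0,-0.8],
    [0,0,-0.8],
    [0,0,-0.8],
    [0,0,-0.6],
    [0,0,-0.35],
    [0,0,0],
    [0,0,0]
  ],
  "turn": [-0.06,0,0,0,0,0,0,0,0,0]
}}

```text
time: 4.55
ee_pos: [0.5707, -0.2301, 0.1999]
eef_rot: [0.734, 0.679, 0.0, 0.0]
ft_force: [0.0, -0.3, 0.1]
width: 0.0869
grip_force: 0.0
```

Call:
{"fn": "step_arm", "kwargs": {
  "delta_pos": [
    [0,0,0],
    [0,0,0],
    [0,0,0],
    [0,0,0],
    [0,0,0],
    [0,0,0],
    [0,0,0],
    [0,0,0]
  ],
  "turn": [0,0,0,0,0,0,0,0],
  "grip": 1,
  "newtons": 35
}}

```text
time: 5.35
ee_pos: [0.5704, -0.2302, 0.1991]
eef_rot: [0.735, 0.679, 0.0, 0.0]
ft_force: [-0.1, 0.3, 0.0]
width: 0.031
grip_force: 0.0
```

Call:
{"fn": "step_arm", "kwargs": {
  "delta_pos": [
    [0,0,0],
    [0,0,0],
    [0,0,0],
    [0,0,0],
    [0,0,0]
  ],
  "turn": [0,0,0,0,0]
}}

```text
time: 5.85
ee_pos: [0.5705, -0.2302, 0.1991]
eef_rot: [0.735, 0.679, 0.0, 0.0]
ft_force: [0.6, -0.1, -0.6]
width: 0.0014
grip_force: 0.0
```

Call:
{"fn": "step_arm", "kwargs": {
  "delta_pos": [
    [0,0,0],
    [0,0,0],
    [0,0,0],
    [0,0,0],
    [0,0,0],
    [0,0,0],
    [0,0,0],
    [0,0,0],
    [0,0,0],
    [0,0,0],
    [0,0,0],
    [0,0,0]
  ],
  "turn": [-0.9,-0.9,-0.9,-0.9,-0.9,-0.9,-0.9,-0.9,-0.9,-0.8,0,0]
}}

```text
time: 7.05
ee_pos: [0.5705, -0.2301, 0.1991]
eef_rot: [0.977, 0.212, -0.0, 0.0]
ft_force: [0.3, -0.3, 0.2]
width: 0.0007
grip_force: 0.0
```

```bash
python3 - <<'E'
from h import *
s=read_state();print(s['ee_pos'],s['eef_rot'],s['torque'],s['width']);q=s['eef_rot'];print(np.degrees(np.arctan2(q[1]**2-q[0]**2,2*q[0]*q[1])))
c=snap('top','t2');w=cloud(c);z=w[...,2]
m=(z>.222)&(z<.24)
n,l,st,_=cv2.connectedComponentsWithStats(m.astype(np.uint8))
for k in range(1,n):
    if st[k,4]>60:
        p=w[l==k];r=cv2.minAreaRect(p[:,:2].astype(np.float32));print(st[k],p.mean(0).round(4),np.round(r[0],4),np.round(r[1],4),round(r[2],2))
E
```

```text
[ 0.57045776 -0.23014063  0.19907872] [ 9.77336541e-01  2.11691449e-01 -7.61329566e-05  1.05172889e-04] [-0.12703314  0.1655423   0.03570303] 0.0007344716823004455
-65.5570119416341
```

The fingers shut on nothing, so I'll look.

```bash
python3 - <<'E'
from h import *
c=snap('wrist','w3');d=snap('scene','s3')
i=c['image'];a=d['image'][60:240,160:400]
o=np.zeros((600,800,3),np.uint8)
o[:250,:400]=cv2.resize(i,(400,250));o[260:600,:453]=cv2.resize(a,(453,340),interpolation=cv2.INTER_CUBIC)
t=load('t2')['image'][120:290,400:510];o[:525,460:800]=cv2.resize(t,(340,525),interpolation=cv2.INTER_CUBIC)
cv2.imwrite('pics/o3.png',o[:,:,::-1])
E
```

```text
(no output)
```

View pics/o3.png

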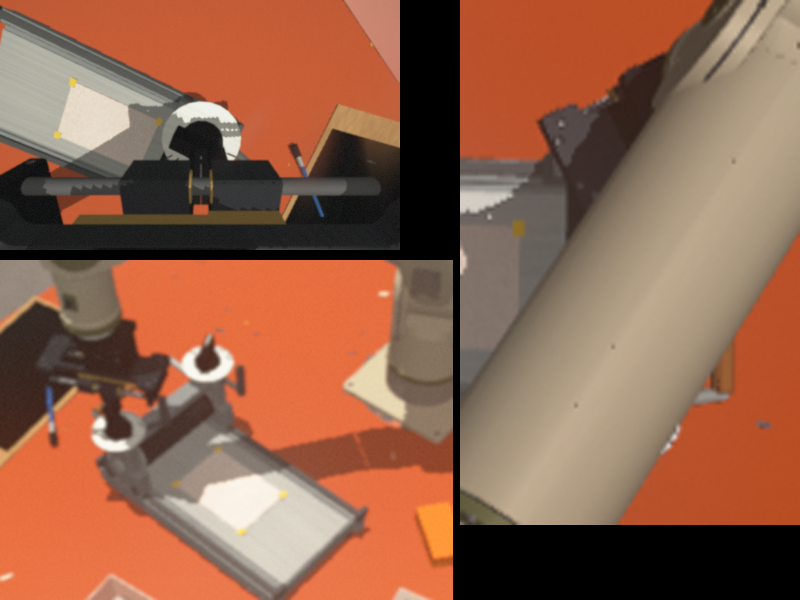

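```bash
python3 - <<'E'
from h import *
for f,T,d in (('w1',[.5557,-.1998,.2977],(.9975,-.0711)),('w3',[.5705,-.2301,.1991],(.414,-.91)),('s3',[.5705,-.2301,.1991],(.414,-.91))):
    c=load(f);T=np.array(T);d=np.append(d,0)
    print(f,pix(c,T),pix(c,T+d*.0435),pix(c,T-d*.0435),pix(c,T+[0,0,.019]))
c=load('w3');w=cloud(c);z=w[...,2]
m=(z>.2)&(z<.24)&(np.hypot(w[...,0]-.5705,w[...,1]+.23)<.06)
n,l,st,_=cv2.connectedComponentsWithStats(m.astype(np.uint8))
for k in range(1,n):
    if st[k,4]>60:
        p=w[l==k];print(st[k],p.mean(0).round(4),p.min(0),p.max(0))
crop('w3',220,140,420,340,4,'z3')
E
```

```text
w1 [321.99819152 228.93219908] [386.98125021 228.87818732] [257.07084898 228.98616454] [322.03493256 240.95653971]
w3 [321.13373875 228.84460262] [386.02421769 228.7774346 ] [256.25095338 228.91176268] [321.14378312 240.8695449 ]
s3 [221.69304128 147.88637845] [208.56345951 145.26174827] [234.94357823 150.53518782] [220.70041043 143.6639728 ]
[ 270  202   95   54 2546] [ 0.5761 -0.2216  0.2229] [ 0.56468393 -0.25912284  0.20001861] [ 0.58377811 -0.19949265  0.23997292]
```

```bash
python3 -c "
import cv2;i=cv2.imread('pics/z3.png');print(i.shape);cv2.imwrite('pics/z3.png',cv2.resize(i,(600,600)))"
```

```text
(800, 800, 3)
```

View pics/z3.png

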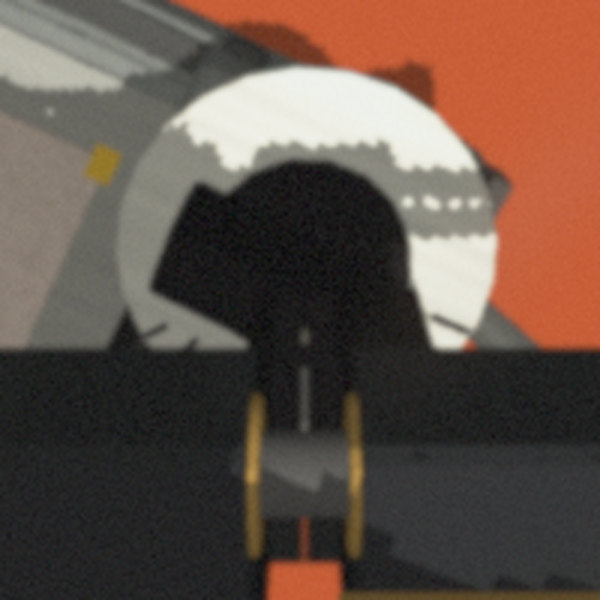

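```bash
python3 - <<'E'
from h import *
np.set_printoptions(linewidth=200,suppress=True)
c=load('w3');w=cloud(c)
for v in range(200,345,9): print(v,[(np.round(w[v,u]*1000).astype(int).tolist() if w[v,u,0]==w[v,u,0] else 0) for u in (285,300,312,321,330,345)])
print('scene')
c=load('s3');w=cloud(c)
for v in range(124,160,3): print(v,[(np.round(w[v,u]*1000).astype(int).tolist() if w[v,u,0]==w[v,u,0] else 0) for u in (212,217,221,225,230)])
E
```

```text
200 [[577, -200, 192], [581, -210, 192], [587, -216, 199], [588, -222, 197], [591, -227, 197], [594, -237, 192]]
209 [[579, -202, 215], [579, -211, 203], 0, [583, -224, 200], [585, -230, 198], [590, -239, 198]]
218 [[579, -204, 228], [579, -212, 218], [578, -220, 208], [578, -227, 199], [580, -232, 199], [584, -241, 199]]
227 [[576, -206, 233], [579, -213, 231], [578, -221, 223], [578, -227, 216], [577, -233, 207], [578, -244, 199]]
236 [[571, -208, 233], [574, -215, 232], [577, -221, 232], [578, -227, 229], [577, -233, 222], [577, -244, 211]]
245 [[546, -213, 193], [569, -218, 232], [577, -222, 244], [578, -227, 242], [580, -231, 241], [577, -243, 225]]
254 [[540, -216, 194], [545, -225, 193], [576, -222, 252], [578, -226, 252], [580, -231, 252], [575, -243, 233]]
263 [[600, -205, 313], [602, -209, 313], [577, -222, 262], [576, -227, 258], [580, -230, 262], [607, -221, 313]]
272 [[600, -206, 319], [602, -209, 319], [577, -223, 270], [578, -226, 270], [581, -230, 271], [607, -221, 318]]
281 [[600, -206, 323], [602, -210, 323], [577, -223, 277], [575, -228, 271], [580, -230, 277], [60
[... 1231 characters left out ...]
 260], [413, -421, -1], [403, -404, 2]]
139 [[545, -310, 165], [581, -229, 248], [575, -217, 251], [425, -407, 2], [414, -393, 3]]
142 [[552, -303, 161], [580, -233, 232], [577, -217, 240], [544, -244, 194], [535, -230, 196]]
145 [[576, -269, 190], [579, -238, 214], [577, -220, 225], [574, -205, 232], [544, -222, 195]]
148 [[588, -255, 196], [579, -242, 198], [578, -224, 209], [581, -198, 230], [548, -220, 186]]
151 [[597, -246, 197], [589, -232, 199], [579, -225, 196], [579, -205, 209], [559, -207, 192]]
154 [[604, -239, 194], [595, -226, 195], [589, -214, 198], [578, -210, 191], [566, -201, 187]]
157 [[611, -233, 190], [602, -220, 192], [595, -209, 194], [587, -200, 192], [577, -189, 192]]
```

The pictures and depth show the closed fingers sitting on the knob axis (wrist px (321,240)). The bar is unturned, with its tail at px (283,225). So the fingers took no hold and nothing pushed back. I'll lift, open partly, turn back, and see whether contact appears on a second approach.

Call:
{"fn": "step_arm", "kwargs": {
  "delta_pos": [
    [0,0,0.6],
    [0,0,0.8],
    [0,0,0.6],
    [0,0,0],
    [0,0,0],
    [0,0,0],
    [0,0,0],
    [0,0,0],
    [0,0,0],
    [0,0,0],
    [0,0,0],
    [0,0,0]
  ],
  "turn": [0,0,0,0.99,0.99,0.99,0.99,0.99,0.99,0.99,0.99,0.98],
  "grip": 0.5
}}

```text
time: 8.4
ee_pos: [0.5705, -0.2305, 0.2502]
eef_rot: [0.733, 0.68, 0.0, 0.0]
ft_force: [0.5, -0.8, 0.1]
width: 0.0435
grip_force: 0.0
```

```bash
python3 - <<'E'
from h import *
s=read_state();print(s['ee_pos'],s['width']);q=s['eef_rot'];print(np.degrees(np.arctan2(q[1]**2-q[0]**2,2*q[0]*q[1])),s['ft_force'],s['joint_positions'])
c=snap('wrist','w4');w=cloud(c);z=w[...,2]
m=(z>.2235)&(z<.238)
n,l,st,_=cv2.connectedComponentsWithStats(m.astype(np.uint8))
for k in range(1,n):
    if st[k,4]>150:
        p=w[l==k];r=cv2.minAreaRect(p[:,:2].astype(np.float32));print(st[k],p.mean(0).round(4),np.round(r[0],4),np.round(r[1],4),round(r[2],2))
E
```

```text
[ 0.57053879 -0.23048436  0.25015535] 0.04352010225699026
-4.249883741684211 [ 0.51480558 -0.76161191  0.14316008] [-0.33489563  0.3627485   0.86015545  1.4282537  -0.27388359  1.47341423
  0.4447227 ]
[  0 107  26  25 536] [ 0.3697 -0.1445  0.2296] [ 0.3686 -0.145 ] [0.0156 0.011 ] 71.16
[206 168  25  23 440] [ 0.5    -0.1953  0.2305] [ 0.4992 -0.1956] [0.015  0.0152] 87.79
[ 313  176   20   84 1517] [ 0.571  -0.2275  0.2322] [ 0.5709 -0.2306] [0.0625 0.0136] 85.39
[   7  202   79   52 1640] [ 0.3678 -0.2222  0.2318] [ 0.3634 -0.224 ] [0.0639 0.0141] 24.36
```

View pics/w4.png

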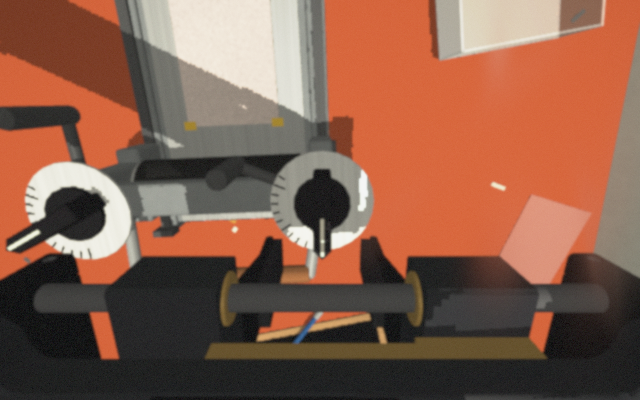

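Wrist view: the far knob at (322,205) is intact and unturned, centred between the fingertips at (270,245) and (370,245). I'll retry, watching the finger opening closely.

Call:
{"fn": "step_arm", "kwargs": {
  "delta_pos": [
    [0,0,-0.6],
    [0,0,-0.8],
    [0,0,-0.6],
    [0,0,0],
    [0,0,0]
  ],
  "turn": [0,0,0,0,0],
  "newtons": 35
}}

```text
time: 8.95
ee_pos: [0.5704, -0.2302, 0.1991]
eef_rot: [0.735, 0.678, -0.0, -0.0]
ft_force: [0.4, -0.3, 0.1]
width: 0.0436
grip_force: 0.0
```

Call:
{"fn": "step_arm", "kwargs": {
  "delta_pos": [
    [0,0,0],
    [0,0,0],
    [0,0,0],
    [0,0,0]
  ],
  "turn": [0,0,0,0],
  "grip": 0.85,
  "newtons": 35
}}

```text
time: 9.35
ee_pos: [0.5706, -0.2303, 0.1994]
eef_rot: [0.735, 0.679, 0.0, 0.0]
ft_force: [0.0, -0.3, -0.4]
width: 0.0194
grip_force: 0.0
```

Call:
{"fn": "step_arm", "kwargs": {
  "delta_pos": [
    [0,0,0],
    [0,0,0]
  ],
  "turn": [0,0],
  "grip": 0.9
}}

```text
time: 9.55
ee_pos: [0.5705, -0.2302, 0.1992]
eef_rot: [0.735, 0.679, 0.0, 0.0]
ft_force: [-0.4, -0.3, -0.3]
width: 0.0105
grip_force: 0.0
```

The fingers reached 10.5 mm on a 14 mm bar with no force, so they are passing through the knob. Next test: come at the nose from the side with shut fingers, pushing it clockwise.

Call:
{"fn": "step_arm", "kwargs": {
  "delta_pos": [
    [0.8,0,0],
    [0.8,0,0],
    [0,-0.9,0],
    [0,0,0],
    [-0.4,0,0],
    [-0.4,0,0],
    [-0.4,0,0],
    [-0.4,0,0],
    [-0.4,0,0]
  ],
  "turn": [0,0,0,0,0,0,0,0,0],
  "grip": 1
}}

```text
time: 10.45
ee_pos: [0.5595, -0.2522, 0.1993]
eef_rot: [0.734, 0.679, 0.0, -0.0]
ft_force: [0.2, -1.0, 0.4]
width: 0.0003
grip_force: 0.0
```

```bash
python3 - <<'E'
from h import *
s=read_state();print(s['ee_pos'],s['ft_force'],s['torque'],s['width'])
c=snap('wrist','w5');w=cloud(c);z=w[...,2]
m=(z>.2235)&(z<.238)
n,l,st,_=cv2.connectedComponentsWithStats(m.astype(np.uint8))
for k in range(1,n):
    if st[k,4]>100:
        p=w[l==k];r=cv2.minAreaRect(p[:,:2].astype(np.float32));print(st[k],p.mean(0).round(4),np.round(r[0],4),np.round(r[1],4),round(r[2],2))
E
```

```text
[ 0.55951934 -0.2522466   0.19934844] [ 0.15987214 -1.01338453  0.42858725] [-0.06041077  0.09024686 -0.04018198] 0.00028873151337311217
[185 146  34  31 790] [ 0.5    -0.1955  0.2305] [ 0.4991 -0.196 ] [0.0154 0.0154] 19.94
[ 305  156   48  100 2361] [ 0.5711 -0.224   0.2322] [ 0.5651 -0.227 ] [0.0558 0.026 ] 85.82
[  0 193  31  39 752] [ 0.3892 -0.2142  0.2296] [ 0.3808 -0.2161] [0.0264 0.0143] 24.64
```

Call:
{"fn": "step_arm", "kwargs": {
  "delta_pos": [
    [0,0,0.9],
    [0,0,0.9],
    [-0.4,0.4,0],
    [-0.4,0.4,0],
    [-0.4,0.4,0],
    [-0.4,0.4,0],
    [-0.4,0.4,0],
    [-0.4,0.26,0],
    [0,0,0],
    [0,0,0],
    [0,0,0]
  ],
  "turn": [0.9,0.9,0.9,0.9,0.9,0.9,0.9,0.9,0.9,0.9,0.9],
  "grip": 0.5
}}

```text
time: 11.6
ee_pos: [0.5003, -0.196, 0.2443]
eef_rot: [0.227, 0.974, 0.0, 0.0]
ft_force: [-0.0, 0.3, -0.0]
width: 0.0432
grip_force: 0.0
```

```bash
python3 - <<'E'
from h import *
s=read_state();print(s['ee_pos'],s['width']);q=s['eef_rot'];print(np.degrees(np.arctan2(q[1]**2-q[0]**2,2*q[0]*q[1])),s['joint_positions'])
E
```

```text
[ 0.50026367 -0.19600762  0.24432342] 0.0431995332948926
63.80021234027251 [-0.35145946  0.11291495  0.70370678  1.6381105  -0.07453828  1.41715871
  1.47401202]
```

Call:
{"fn": "step_arm", "kwargs": {
  "delta_pos": [
    [0,0,-0.7],
    [0,0,-0.8],
    [0,0,-0.5],
    [0,0,0]
  ],
  "turn": [0,0,0,0]
}}

```text
time: 12.0
ee_pos: [0.4995, -0.1958, 0.1927]
eef_rot: [0.229, 0.973, 0.0, -0.001]
ft_force: [-0.4, -0.0, 0.6]
width: 0.0433
grip_force: 0.0
```

Call:
{"fn": "step_arm", "kwargs": {
  "delta_pos": [
    [0,0,0],
    [0,0,0],
    [0,0,0],
    [0,0,0],
    [0,0,0],
    [0,0,0]
  ],
  "turn": [0,0,0,0,0,0],
  "grip": 1,
  "newtons": 20
}}

```text
time: 12.6
ee_pos: [0.5006, -0.1964, 0.1944]
eef_rot: [0.229, 0.973, 0.0, 0.0]
ft_force: [0.1, -1.8, 2.3]
width: 0.0136
grip_force: 20.0
```

The lever post can be gripped normally (13.6 mm, 20 N), but the knob offers the fingers no contact at all. I'll let go of the post, leaving the ring as it is. Then I'll see whether a corner of the gripper body can nudge the nose gently, well under the 40 N limit.

Call:
{"fn": "step_arm", "kwargs": {
  "delta_pos": [
    [0,0,0],
    [0,0,0],
    [0,0,0],
    [0,0,0.6],
    [0,0,0.8],
    [0,0,0.9],
    [0.8,-0.4,0],
    [0.8,-0.4,0],
    [0.8,-0.4,0],
    [0.8,-0.4,0],
    [0.8,-0.4,0],
    [0.8,-0.4,0]
  ],
  "turn": [0,0,0,0,0,-0.9,-0.9,-0.9,-0.9,-0.9,-0.9,-0.9],
  "grip": 0.6
}}

```text
time: 13.8
ee_pos: [0.6213, -0.2563, 0.2511]
eef_rot: [0.574, 0.819, -0.0, -0.0]
ft_force: [-0.5, 0.0, 0.7]
width: 0.0347
grip_force: 0.0
```

Call:
{"fn": "step_arm", "kwargs": {
  "delta_pos": [
    [0.8,-0.4,0],
    [0.8,-0.4,0],
    [0.8,-0.2,0],
    [0.3,-0.1,0],
    [0,0,-0.8],
    [0,0,-0.9],
    [0,0,-0.9],
    [0,0,-0.9],
    [0,0,-0.4],
    [0,0,0]
  ],
  "turn": [-0.9,-0.9,-0.9,-0.28,0,0,0,0,0,0],
  "grip": 1
}}

```text
time: 14.8
ee_pos: [0.6874, -0.283, 0.1525]
eef_rot: [0.709, 0.705, -0.0, -0.001]
ft_force: [-0.2, -0.5, 1.0]
width: 0.0006
grip_force: 0.0
```

```bash
python3 - <<'E'
from h import *
s=read_state();print(s['ee_pos'],s['width']);q=s['eef_rot'];print(np.degrees(np.arctan2(q[1]**2-q[0]**2,2*q[0]*q[1])),s['ft_force'])
c=snap('scene','s6');w=cloud(c);z=w[...,2]
m=(w[...,0]>.56)&(abs(w[...,1]+.285)<.12)&(z>.2)&(z<.45)
p=w[m];print([ (round(h,2),p[(abs(p[:,2]-h)<.006)].min(0).round(3),p[(abs(p[:,2]-h)<.006)].max(0).round(3)) for h in (.21,.225,.235,.25,.265,.28)])
crop('s6',100,40,300,190,4,'z6')
E
```

```text
[ 0.68738882 -0.28304095  0.15246722] 0.000563116961218851
-0.26516362571368396 [-0.23830228 -0.48009506  1.04924487]
[(0.21, array([ 0.571, -0.29 ,  0.204]), array([ 1.314, -0.169,  0.216])), (0.23, array([ 0.563, -0.276,  0.219]), array([ 1.314, -0.165,  0.231])), (0.23, array([ 0.563, -0.273,  0.229]), array([ 1.314, -0.18 ,  0.237])), (0.25, array([ 0.77 , -0.276,  0.245]), array([ 1.314, -0.167,  0.256])), (0.27, array([ 0.601, -0.32 ,  0.26 ]), array([ 0.776, -0.24 ,  0.271])), (0.28, array([ 0.596, -0.312,  0.274]), array([ 0.781, -0.241,  0.286]))]
```

View pics/z6.png

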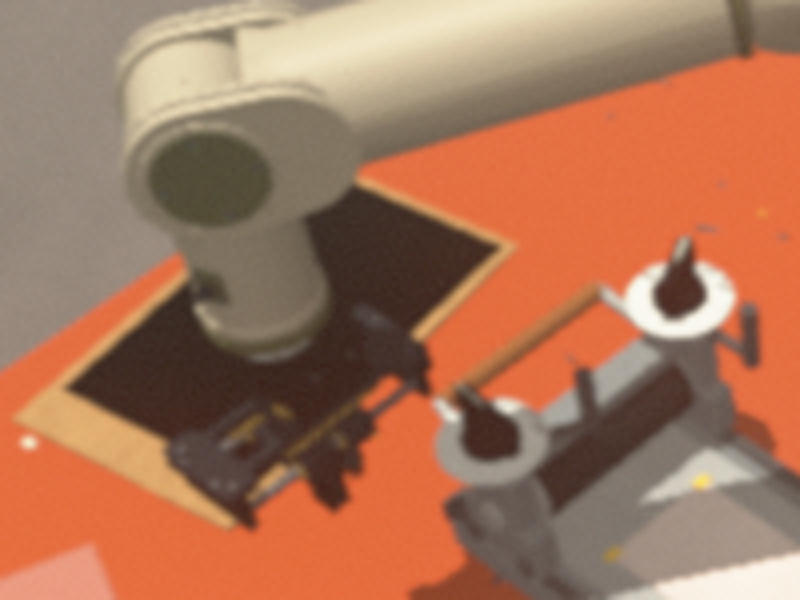

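The scene crop shows the body's end plate at crop (420,385), level with and just beyond the knob at (490,430). I'll lower it 20 mm and nudge a little past where contact should start.

Call:
{"fn": "step_arm", "kwargs": {
  "delta_pos": [
    [0,-0.16,-0.4],
    [0,0,-0.4],
    [0,0,0],
    [-0.3,0,0],
    [-0.3,0,0],
    [-0.2,0,0],
    [-0.2,0,0],
    [-0.2,0,0],
    [0,0,0]
  ],
  "turn": [0,0,0,0,0,0,0,0,0]
}}

```text
time: 15.75
ee_pos: [0.6574, -0.2879, 0.1345]
eef_rot: [0.709, 0.705, 0.0, 0.0]
ft_force: [0.0, -0.1, 0.4]
width: 0.0003
grip_force: 0.0
```

```bash
cat >> h.py <<'E'
def bar(c):
    "angle (deg mod 180) of the long axis of knob-top points near the far/near axes, robust to occlusion: PCA"
    w=cloud(c);z=w[...,2]
    for n,a in (('far',(.5702,-.2297)),('near',(.363,-.2236))):
        m=(z>.225)&(z<.2375)&(np.hypot(w[...,0]-a[0],w[...,1]-a[1])<.036)
        if m.sum()<40: print(n,'hidden');continue
        p=w[m][:,:2].astype(np.float32);r=cv2.minAreaRect(p);print(n,m.sum(),np.round(r[0],4),np.round(r[1],4),round(r[2],2),p.min(0).round(4),p.max(0).round(4))
E
python3 - <<'E'
from h import *
s=read_state();print(s['ee_pos'],s['ft_force'],s['torque'])
for n in ('scene','wrist'): bar(snap(n,n[0]+'7'))
E
```

```text
[ 0.65737375 -0.28788633  0.13448983] [ 0.04270187 -0.0865736   0.36204795] [-0.13080758  0.00623864  0.00647878]
far 79 [ 0.5719 -0.2279] [0.0613 0.0171] 86.73 [ 0.5622 -0.2582] [ 0.5817 -0.197 ]
near 66 [ 0.3649 -0.2214] [0.0646 0.0145] 24.89 [ 0.3361 -0.2377] [ 0.3954 -0.2037]
far 9820 [ 0.5713 -0.231 ] [0.063 0.016] 85.15 [ 0.5622 -0.2624] [ 0.5816 -0.1994]
near hidden
```

Call:
{"fn": "step_arm", "kwargs": {
  "delta_pos": [
    [0,0,-0.3],
    [-0.2,0,0],
    [-0.2,0,0],
    [-0.2,0,0],
    [0,0,0]
  ],
  "turn": [0,0,0,0,0]
}}

```text
time: 16.35
ee_pos: [0.6433, -0.2878, 0.1272]
eef_rot: [0.709, 0.705, 0.0, 0.001]
ft_force: [1.8, 0.3, 7.7]
width: 0.0001
grip_force: 0.0
```

```bash
python3 - <<'E'
from h import *
s=read_state();print(s['ee_pos'],s['ft_force'],s['torque'])
for n in ('scene','wrist'): bar(snap(n,n[0]+'8'))
c=load('s8');w=cloud(c);d=w-np.array([*s['ee_pos'][:2],0]);z=w[...,2]
# gripper end-plate points nearest knob: lowest z by x-offset
for a in (-.1,-.095,-.09,-.085,-.08):
    m=(abs(d[...,0]-a)<.0025)&(abs(d[...,1])<.045)&(z>.205)&(z<.35); 
    if m.any(): print(a,m.sum(),z[m].min().round(4),d[m][:,1].max().round(4),d[m][:,1].min().round(4))
a=c['image'][60:200,120:320];b=load('w8')['image']
o=np.zeros((600,640,3),np.uint8);o[:200,:320]=cv2.resize(b,(320,200));o[205:600,:564]=cv2.resize(a,(564,395),interpolation=cv2.INTER_CUBIC);cv2.imwrite('pics/o8.png',o[:,:,::-1])
E
```

```text
[ 0.64328924 -0.28780277  0.12719313] [1.76759518 0.31865167 7.72633933] [ 0.13514968  0.43437229 -0.04090317]
far 83 [ 0.5726 -0.2263] [0.0633 0.0183] 77.57 [ 0.5575 -0.2579] [ 0.5818 -0.194 ]
near 66 [ 0.3661 -0.2216] [0.064  0.0164] 25.38 [ 0.3367 -0.2378] [ 0.3964 -0.2034]
far 11633 [ 0.5708 -0.2311] [0.0639 0.0197] 77.5 [ 0.5562 -0.2623] [ 0.5822 -0.1991]
near hidden
-0.095 14 0.2619 0.0363 -0.028
-0.09 34 0.2571 0.0398 -0.0376
-0.085 40 0.2307 0.0412 -0.033
-0.08 47 0.2299 0.0421 -0.0091
```

View pics/o8.png

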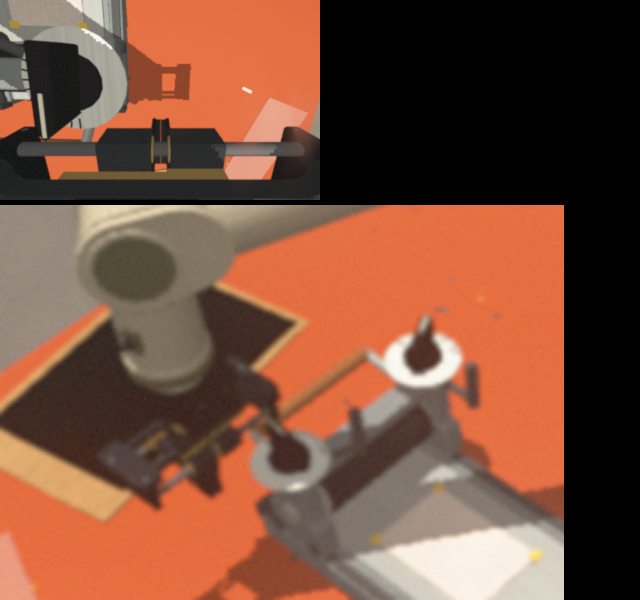

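That works: the body corner turns the knob, which has gone from 85.5° to 77.5° with about 8 N. The picture shows the plate against the nose at wrist-inset (45,110). I'll continue in small steps.

Call:
{"fn": "step_arm", "kwargs": {
  "delta_pos": [
    [-0.2,0,0],
    [-0.2,0,0],
    [-0.2,0,0],
    [0,0,0]
  ],
  "turn": [0,0,0,0]
}}

```text
time: 16.85
ee_pos: [0.6271, -0.2879, 0.1263]
eef_rot: [0.709, 0.705, -0.0, -0.0]
ft_force: [-0.7, 0.1, 0.3]
width: 0.0003
grip_force: 0.0
```

```bash
python3 - <<'E'
from h import *
s=read_state();print(s['ee_pos'],s['ft_force'],s['torque'])
for n in ('scene','wrist'): bar(snap(n,n[0]+'9'))
E
```

```text
[ 0.62706275 -0.28790301  0.12634875] [-0.71708924  0.13083553  0.32739811] [-0.0856584   0.07973069 -0.03011382]
far 86 [ 0.5651 -0.2299] [0.0481 0.0576] 15.24 [ 0.5458 -0.2589] [ 0.5956 -0.1981]
near 68 [ 0.3646 -0.2209] [0.0635 0.0149] 21.95 [ 0.3371 -0.2387] [ 0.393  -0.2033]
far 11178 [ 0.5637 -0.2326] [0.0554 0.0587] 20.81 [ 0.5409 -0.262 ] [ 0.5999 -0.1992]
near hidden
```

```bash
cat >> h.py <<'E'
def bar2(c,a=(.5704,-.2300)):
    w=cloud(c);z=w[...,2];m=(abs(z-.232)<.002)&(np.hypot(w[...,0]-a[0],w[...,1]-a[1])<.034)
    m=cv2.morphologyEx(m.astype(np.uint8),cv2.MORPH_OPEN,np.ones((3,3)))
    n,l,s,_=cv2.connectedComponentsWithStats(m)
    for k in range(1,n):
        if s[k,4]>100:
            p=w[l==k][:,:2].astype(np.float32);r=cv2.minAreaRect(p);u=np.linalg.svd(p-p.mean(0),full_matrices=0)[2][0]
            print(s[k],p.mean(0).round(4),np.round(r[1],4),round(r[2],2),'pca',round(np.degrees(np.arctan2(u[1],u[0]))%180,2),p.min(0).round(4),p.max(0).round(4))
E
python3 - <<'E'
from h import *
for f in ('w1','w8','w9'): print(f);bar2(load(f))
E
```

```text
w1
[334 198  16  64 932] [ 0.5709 -0.2282] [0.061  0.0135] 86.55 pca 86.27 [ 0.5628 -0.2606] [ 0.5793 -0.1994]
w8
[  47   80   68  202 9041] [ 0.5723 -0.2267] [0.0629 0.0157] 83.04 pca 83.26 [ 0.5615 -0.262 ] [ 0.5817 -0.1993]
w9
[ 103   80   59  204 8967] [ 0.5721 -0.2268] [0.0628 0.0148] 83.2 pca 83.08 [ 0.561 -0.262] [ 0.5815 -0.1993]
```

The body passed over the top: the knob is only at 83°, and the plate's underside sits near TCP + 0.103, level with the knob's top. I'll lift, back off, go 20 mm lower and push again.

Call:
{"fn": "step_arm", "kwargs": {
  "delta_pos": [
    [0,0,0.6],
    [0.8,0,0],
    [0.8,0,0],
    [0.6,0,0],
    [0,0,-0.7],
    [0,0,-0.6],
    [0,0,0],
    [-0.3,0,0],
    [-0.3,0,0],
    [-0.3,0,0],
    [-0.2,0,0],
    [0,0,0]
  ],
  "turn": [0,0,0,0,0,0,0,0,0,0,0,0]
}}

```text
time: 18.15
ee_pos: [0.6557, -0.2885, 0.1105]
eef_rot: [0.709, 0.705, 0.001, 0.002]
ft_force: [4.4, -2.9, -0.9]
width: 0.0004
grip_force: 0.0
```

```bash
python3 - <<'E'
from h import *
s=read_state();print(s['ee_pos'],s['ft_force'],s['torque'])
bar2(snap('wrist','w10'))
E
```

```text
[ 0.6557361  -0.28846172  0.11049913] [ 4.3664729  -2.92511593 -0.94797675] [-0.59307995 -0.71460815  0.19005897]
[   0   85   96  234 5941] [ 0.5809 -0.2296] [0.0254 0.0613] 3.08 pca 82.86 [ 0.5676 -0.2635] [ 0.5933 -0.2017]
```

Call:
{"fn": "step_arm", "kwargs": {
  "delta_pos": [
    [-0.2,0,0],
    [-0.2,0,0],
    [-0.2,0,0],
    [0,0,0]
  ],
  "turn": [0,0,0,0]
}}

```text
time: 18.6
ee_pos: [0.6397, -0.2886, 0.1103]
eef_rot: [0.709, 0.705, 0.0, 0.001]
ft_force: [-0.4, -2.8, 2.0]
width: 0.0005
grip_force: 0.0
```

```bash
cat >> h.py <<'E'
def tail(c,a=(.5704,-.2300)):
    "world angle of the tail half of the bar, body excluded by its place"
    w=cloud(c);z=w[...,2];d=w[...,:2]-np.array(a);r=np.hypot(d[...,0],d[...,1])
    m=(abs(z-.232)<.002)&(r>.012)&(r<.036)&(d[...,1]>0.004)&(d[...,0]>-.02)
    p=d[m];t=np.degrees(np.arctan2(p[:,1],p[:,0]));print('tail',m.sum(),'median',np.median(t).round(2),'spread',np.percentile(t,[2,98]).round(1),'rmax',r[m].max().round(4))
E
python3 - <<'E'
from h import *
s=read_state();print(s['ee_pos'],s['ft_force'],s['torque'])
snap('wrist','w11')
for f in ('w1','w9','w10','w11'): tail(load(f))
bar2(load('w11'))
E
```

```text
[ 0.6397431  -0.28856821  0.11029623] [-0.41746496 -2.78830342  2.02609982] [-0.49455981  0.22750643  0.27299769]
tail 332 median 85.31 spread [ 60.  108.6] rmax 0.0307
tail 3544 median 78.93 spread [ 53.8 101.9] rmax 0.031
tail 2985 median 51.09 spread [31.  63.6] rmax 0.0319
tail 4698 median 35.33 spread [16.5 56.1] rmax 0.0322
[    0   109   153   209 13662] [ 0.5763 -0.2327] [0.0593 0.0405] 36.65 pca 58.04 [ 0.5525 -0.2625] [ 0.5995 -0.2073]
```

Now the knob turns with the body, and the tail is at 35° against a target of 24.3°. I'll go on carefully.

Call:
{"fn": "step_arm", "kwargs": {
  "delta_pos": [
    [-0.15,0,0],
    [-0.15,0,0],
    [0,0,0]
  ],
  "turn": [0,0,0]
}}

```text
time: 18.95
ee_pos: [0.6321, -0.288, 0.1093]
eef_rot: [0.709, 0.705, -0.0, -0.0]
ft_force: [-2.1, -4.2, 0.7]
width: 0.0004
grip_force: 0.0
```

```bash
python3 - <<'E'
from h import *
s=read_state();print(s['ee_pos'],s['ft_force'],s['torque'])
tail(snap('wrist','w12'))
E
```

```text
[ 0.6321218  -0.28804112  0.1092605 ] [-2.0543268  -4.16450799  0.72996963] [-0.75182312  0.42837385  0.47633912]
tail 4738 median 35.49 spread [16.6 56.5] rmax 0.032
```

The corner has reached the nose tip, so now the body's side face has to push +y.

Call:
{"fn": "step_arm", "kwargs": {
  "delta_pos": [
    [0,0.1,0],
    [0,0.08,0],
    [0,0,0]
  ],
  "turn": [0,0,0]
}}

```text
time: 19.3
ee_pos: [0.6323, -0.2839, 0.1092]
eef_rot: [0.709, 0.705, -0.001, 0.0]
ft_force: [-2.6, -5.0, 1.6]
width: 0.0006
grip_force: 0.0
```

```bash
python3 - <<'E'
from h import *
s=read_state();print(s['ee_pos'],s['ft_force'],s['torque'])
tail(snap('wrist','w13'))
E
```

```text
[ 0.6323326  -0.28390282  0.109165  ] [-2.6299696  -5.01306175  1.62962445] [-0.82661164  0.5138937   0.46260635]
tail 5647 median 43.34 spread [23.9 70.6] rmax 0.0352
```

Call:
{"fn": "step_arm", "kwargs": {
  "delta_pos": [
    [0,-0.6,0],
    [0,-0.8,0],
    [0,-0.8,0.4],
    [0.4,0,0.9],
    [0,0,0.9],
    [0,0,0]
  ],
  "turn": [0,0,0,0,0,0]
}}

```text
time: 19.95
ee_pos: [0.6441, -0.3396, 0.1672]
eef_rot: [0.709, 0.705, 0.001, 0.002]
ft_force: [-0.4, -0.5, 0.2]
width: 0.0004
grip_force: 0.0
```

```bash
python3 - <<'E'
from h import *
s=read_state();print(s['ee_pos'],s['ft_force'])
c=snap('wrist','w14');tail(c);bar2(c);bar2(c,(.3630,-.2236))
c=snap('scene','s14');bar(c);c=snap('top','t14');bar(c)
E
```

```text
[ 0.64411834 -0.33959411  0.1671812 ] [-0.3703385  -0.48727735  0.19479641]
tail 274 median 25.16 spread [18.4 38.8] rmax 0.0214
[  63    0  110   76 4027] [ 0.5645 -0.2328] [0.0497 0.015 ] 35.21 pca 31.74 [ 0.5447 -0.247 ] [ 0.5894 -0.2212]
far 78 [ 0.5691 -0.226 ] [0.0678 0.0148] 37.02 [ 0.5444 -0.2494] [ 0.5975 -0.2018]
near 68 [ 0.3629 -0.217 ] [0.0624 0.016 ] 24.54 [ 0.3366 -0.2354] [ 0.3935 -0.2001]
far 162 [ 0.5689 -0.2251] [0.0624 0.0153] 37.26 [ 0.5448 -0.2456] [ 0.5951 -0.2021]
near hidden
```

The y push slid the carriage by about 4 mm instead, which is still inside its start range. The knob is at 37°. A diagonal push, with the face sliding -x as it presses +y, makes friction help turn the knob.

Call:
{"fn": "step_arm", "kwargs": {
  "delta_pos": [
    [-0.28,0,-0.6],
    [0,0,-0.9],
    [0,0,-0.82],
    [0,0.8,0],
    [0,0.8,0],
    [0,0.5,0],
    [0,0.05,0],
    [-0.12,0.05,0],
    [-0.12,0.05,0],
    [-0.12,0.05,0],
    [-0.12,0.05,0],
    [-0.12,0.05,0]
  ],
  "turn": [0,0,0,0,0,0,0,0,0,0,0,0]
}}

```text
time: 21.3
ee_pos: [0.6206, -0.2785, 0.1062]
eef_rot: [0.709, 0.705, 0.0, 0.0]
ft_force: [-0.5, -0.2, -0.2]
width: 0.0004
grip_force: 0.0
```

```bash
python3 - <<'E'
from h import *
s=read_state();print(s['ee_pos'],s['ft_force'])
tail(snap('wrist','w15'),(.5704,-.226));c=snap('scene','s15');bar(c);tail(c,(.5704,-.226))
E
```

```text
[ 0.62057785 -0.27845193  0.10621368] [-0.48354468 -0.21938675 -0.15846178]
tail 5209 median 37.92 spread [18.5 61.6] rmax 0.033
far 137 [ 0.5771 -0.2387] [0.0683 0.0475] 33.12 [ 0.537  -0.2556] [ 0.6054 -0.2015]
near 66 [ 0.364  -0.2159] [0.0629 0.0166] 24.22 [ 0.3349 -0.2352] [ 0.3938 -0.2015]
tail 15 median 39.41 spread [23.3 56.3] rmax 0.0329
```

Call:
{"fn": "step_arm", "kwargs": {
  "delta_pos": [
    [0,-0.6,0],
    [0,-0.8,0],
    [0,-0.8,0.4],
    [0,0,0.9],
    [0,0,0.9],
    [0,0,0]
  ],
  "turn": [0,0,0,0,0,0]
}}

```text
time: 22.0
ee_pos: [0.622, -0.3345, 0.1645]
eef_rot: [0.709, 0.705, 0.001, 0.002]
ft_force: [0.2, -0.2, -0.4]
width: 0.0003
grip_force: 0.0
```

```bash
python3 - <<'E'
from h import *
s=read_state();print(s['ee_pos'],s['ft_force'])
c=snap('scene','s16');bar(c);c=snap('top','t16');bar(c)
c=snap('wrist','w16');bar2(c,(.5704,-.226))
E
```

```text
[ 0.62204947 -0.33450582  0.16451858] [ 0.17998832 -0.18752432 -0.43848006]
far 73 [ 0.5698 -0.2241] [0.0629 0.0163] 34.75 [ 0.545  -0.2435] [ 0.5969 -0.2061]
near 68 [ 0.3642 -0.2157] [0.059 0.014] 25.3 [ 0.3366 -0.2321] [ 0.393  -0.1985]
far 161 [ 0.5693 -0.2235] [0.0616 0.0152] 34.82 [ 0.5443 -0.2426] [ 0.598  -0.2012]
near hidden
[ 116    0  128   86 4935] [ 0.5669 -0.2291] [0.055  0.0145] 34.86 pca 30.86 [ 0.5446 -0.2447] [ 0.5941 -0.2166]
```

The knob is at 34.8°. An x push with the corner loads the carriage least, so I'll redo that with the corner about 10 mm further in along y.

Call:
{"fn": "step_arm", "kwargs": {
  "delta_pos": [
    [0.9,0,0],
    [0.9,0,0],
    [0.9,0.4,0],
    [0,0.9,-0.5],
    [0,0.9,-0.9],
    [0,0.07,-0.86],
    [-0.7,0,0],
    [-0.6,0,0],
    [-0.15,0,0],
    [-0.1,0,0],
    [-0.1,0,0],
    [0,0,0]
  ],
  "turn": [0,0,0,0,0,0,0,0,0,0,0,0]
}}

```text
time: 23.35
ee_pos: [0.6484, -0.277, 0.1048]
eef_rot: [0.709, 0.706, 0.0, 0.001]
ft_force: [3.2, -3.4, -0.4]
width: 0.0004
grip_force: 0.0
```

```bash
python3 - <<'E'
from h import *
s=read_state();print(s['ee_pos'],s['ft_force'],s['torque'])
c=snap('scene','s17');bar(c)
c=snap('wrist','w17');bar2(c,(.5704,-.2245));tail(c,(.5704,-.2245))
E
```

```text
[ 0.64836892 -0.27698558  0.10484564] [ 3.17335102 -3.43014735 -0.42468463] [-0.63407527 -0.60609279  0.14683163]
far 101 [ 0.5712 -0.2293] [0.0564 0.0452] 11.61 [ 0.544  -0.2513] [ 0.6024 -0.2026]
near 63 [ 0.3648 -0.2162] [0.0621 0.0167] 24.45 [ 0.3357 -0.2366] [ 0.395  -0.1999]
[   0  141  113  135 7717] [ 0.5848 -0.2162] [0.0421 0.0142] 34.87 pca 41.22 [ 0.5664 -0.236 ] [ 0.6003 -0.2022]
[  0 286  34  58 656] [ 0.5689 -0.2455] [0.0056 0.0187] 9.93 pca 92.51 [ 0.5648 -0.2576] [ 0.5708 -0.2386]
tail 5121 median 33.6 spread [15.6 54.1] rmax 0.0327
```

Call:
{"fn": "step_arm", "kwargs": {
  "delta_pos": [
    [-0.1,0,0],
    [-0.1,0,0],
    [-0.1,0,0],
    [0,0,0]
  ],
  "turn": [0,0,0,0]
}}

```text
time: 23.85
ee_pos: [0.6407, -0.2775, 0.105]
eef_rot: [0.709, 0.705, -0.0, 0.001]
ft_force: [3.3, -4.8, 0.5]
width: 0.0003
grip_force: 0.0
```

```bash
python3 - <<'E'
from h import *
s=read_state();print(s['ee_pos'],s['ft_force'],s['torque'])
c=snap('wrist','w18');bar2(c,(.5704,-.2245));tail(c,(.5704,-.2245));bar(snap('scene','s18'))
E
```

```text
[ 0.64073528 -0.27749213  0.10499851] [ 3.30464209 -4.76163995  0.51371838] [-0.77882599 -0.55596702  0.2939872 ]
[   0  157  157  125 9499] [ 0.5819 -0.2199] [0.0487 0.014 ] 24.57 pca 27.39 [ 0.5586 -0.238 ] [ 0.6018 -0.2063]
[  0 286  35  57 689] [ 0.5613 -0.246 ] [0.0054 0.0179] 9.92 pca 92.64 [ 0.5577 -0.2572] [ 0.5632 -0.2392]
tail 4414 median 26.44 spread [10.9 46.2] rmax 0.0327
far 117 [ 0.5727 -0.2289] [0.049  0.0589] 89.91 [ 0.5432 -0.2535] [ 0.6022 -0.2045]
near 67 [ 0.3638 -0.2158] [0.0617 0.0153] 23.7 [ 0.3353 -0.2332] [ 0.3942 -0.1976]
```

The knob bar is at 24.6° against the near knob's 24.3°. I'll back off and verify from above.

Call:
{"fn": "step_arm", "kwargs": {
  "delta_pos": [
    [0.6,0,0],
    [0.9,0,0],
    [0.5,0,0.9],
    [0,0,1],
    [0,0,1],
    [0,0,1],
    [-0.5,0.3,1],
    [-0.9,0.4,1],
    [-0.9,0.5,1],
    [-0.9,0.5,1],
    [-0.9,0.5,0],
    [-0.9,0.5,0]
  ],
  "turn": [0,0,0,0,0,0,0,0,0,0,0,0],
  "grip": 0.5
}}

```text
time: 25.15
ee_pos: [0.5645, -0.2086, 0.3027]
eef_rot: [0.709, 0.706, 0.0, 0.001]
ft_force: [-0.1, 0.8, 0.9]
width: 0.0437
grip_force: 0.0
```

Call:
{"fn": "step_arm", "kwargs": {
  "delta_pos": [
    [-0.5,0.3,0],
    [0,0,0],
    [0,0,0]
  ],
  "turn": [0,0,0]
}}

```text
time: 25.45
ee_pos: [0.5529, -0.201, 0.3024]
eef_rot: [0.708, 0.706, 0.0, 0.0]
ft_force: [0.3, -0.2, -0.1]
width: 0.0436
grip_force: 0.0
```

```bash
cat >> h.py <<'E'
def tops(c,lo=.222,hi=.24):
    w=cloud(c);z=w[...,2];m=(z>lo)&(z<hi)
    n,l,st,_=cv2.connectedComponentsWithStats(m.astype(np.uint8))
    for k in range(1,n):
        if st[k,4]>150:
            p=w[l==k];r=cv2.minAreaRect(p[:,:2].astype(np.float32));print(st[k],p.mean(0).round(4),np.round(r[0],4),np.round(r[1],4),round(r[2],2))
E
python3 - <<'E'
from h import *
s=read_state();print(s['ee_pos'],s['width'])
tops(snap('wrist','w19'))
E
```

```text
[ 0.55293759 -0.20100365  0.30238095] 0.043635427761668115
[ 86 117  27  20 406] [ 0.3681 -0.1381  0.2298] [ 0.3664 -0.1382] [0.0156 0.0157] 60.12
[252 176  19  19 277] [ 0.4998 -0.1892  0.2305] [ 0.4996 -0.1897] [0.0149 0.015 ] 87.92
[  82  195   67   41 1079] [ 0.3673 -0.2164  0.2319] [ 0.3638 -0.2181] [0.0627 0.014 ] 24.26
[ 310  202   66   40 1146] [ 0.5715 -0.223   0.2312] [ 0.5704 -0.225 ] [0.0629 0.0146] 25.14
```

The knob is within 0.9° (0.015 rad) of the near one. Now the lock ring: I'll cage its post loosely and compute the arc.

Call:
{"fn": "step_arm", "kwargs": {
  "delta_pos": [
    [-0.5,0.15,0],
    [-0.8,0.15,0],
    [-0.8,0.15,0],
    [-0.03,0,0],
    [0,0,0],
    [0,0,0],
    [0,0,0],
    [0,0,0],
    [0,0,0],
    [0,0,0],
    [0,0,0]
  ],
  "turn": [0.9,0.9,0.9,0.9,0.9,0.9,0.9,0.9,0.9,0.9,0.3]
}}

```text
time: 26.6
ee_pos: [0.4995, -0.1908, 0.302]
eef_rot: [0.226, 0.974, -0.001, -0.0]
ft_force: [0.1, -0.2, 0.8]
width: 0.0433
grip_force: 0.0
```

Call:
{"fn": "step_arm", "kwargs": {
  "delta_pos": [
    [0,0,-0.9],
    [0,0,-0.9],
    [0,0,-0.9],
    [0,0,-0.9],
    [0,0,-0.7],
    [0,0,-0.1],
    [0,0,0]
  ],
  "turn": [0,0,0,0,0,0,0]
}}

```text
time: 27.3
ee_pos: [0.4991, -0.1908, 0.1921]
eef_rot: [0.228, 0.974, -0.0, -0.0]
ft_force: [-0.2, -0.0, 0.4]
width: 0.0433
grip_force: 0.0
```

```bash
python3 - <<'E'
from h import *
s=read_state();print(s['ee_pos'],s['ft_force']);q=s['eef_rot'];print(np.degrees(np.arctan2(q[1]**2-q[0]**2,2*q[0]*q[1])))
a=np.array([.5705,-.2245]);t=np.radians(np.linspace(153.9,87.9,13));P=a+.0795*np.c_[np.cos(t),np.sin(t)]
print((P[0]-s['ee_pos'][:2])/.025);print((np.diff(P,axis=0)/.025).round(2).tolist())
E
```

```text
[ 0.49906283 -0.19079943  0.1921486 ] [-0.1792098  -0.02391842  0.35231996]
63.61395034172977
[0.00175907 0.05098388]
[[0.15, 0.27], [0.17, 0.25], [0.2, 0.23], [0.22, 0.21], [0.24, 0.19], [0.25, 0.17], [0.27, 0.14], [0.28, 0.12], [0.29, 0.09], [0.3, 0.06], [0.3, 0.03], [0.31, 0.0]]
```

Call:
{"fn": "step_arm", "kwargs": {
  "delta_pos": [
    [0,0.05,0],
    [0,0,0],
    [0,0,0],
    [0,0,0]
  ],
  "turn": [0,0,0,0],
  "grip": 0.77
}}

```text
time: 27.7
ee_pos: [0.4991, -0.189, 0.1925]
eef_rot: [0.228, 0.974, 0.0, 0.0]
ft_force: [0.8, 0.1, 0.8]
width: 0.0226
grip_force: 0.0
```

Call:
{"fn": "step_arm", "kwargs": {
  "delta_pos": [
    [0.15,0.27,0],
    [0.17,0.25,0],
    [0.2,0.23,0],
    [0.22,0.21,0],
    [0.24,0.19,0],
    [0.25,0.17,0],
    [0.27,0.14,0],
    [0.28,0.12,0],
    [0.29,0.09,0],
    [0.3,0.06,0],
    [0,0,0]
  ],
  "turn": [-0.8,-0.8,-0.8,-0.8,-0.8,-0.8,-0.8,-0.8,-0.8,-0.8,0]
}}

```text
time: 28.8
ee_pos: [0.5586, -0.1453, 0.192]
eef_rot: [0.652, 0.758, -0.0, 0.0]
ft_force: [-0.4, -0.5, 0.8]
width: 0.0201
grip_force: 0.0
```

Call:
{"fn": "step_arm", "kwargs": {
  "delta_pos": [
    [0.2,0.02,0],
    [0.2,0,0],
    [0.2,0,0],
    [0.1,0,0],
    [0,0,0]
  ],
  "turn": [-0.5,-0.5,-0.5,0,0]
}}

```text
time: 29.3
ee_pos: [0.5755, -0.145, 0.192]
eef_rot: [0.716, 0.698, -0.0, -0.0]
ft_force: [-0.6, 1.3, 0.1]
width: 0.0199
grip_force: 0.6
```

```bash
python3 - <<'E'
from h import *
s=read_state();print(s['ee_pos'],s['ft_force'],s['torque'],s['width'])
tops(snap('wrist','w20'))
E
```

```text
[ 0.57553468 -0.14503567  0.19199509] [-0.62888666  1.26613105  0.12689553] [0.09587927 0.34623289 0.02614888] 0.019941453188706274
[286 237  46  43 922] [ 0.5705 -0.1415  0.2309] [ 0.5697 -0.1411] [0.0191 0.0241] 23.13
[339 236  20  44 220] [ 0.5891 -0.1376  0.2338] [ 0.5864 -0.1433] [0.0229 0.0077] 65.13
```

Call:
{"fn": "step_arm", "kwargs": {
  "delta_pos": [
    [0.1,0,0],
    [0.1,0,0],
    [0,0,0]
  ],
  "turn": [0,0,0]
}}

```text
time: 29.65
ee_pos: [0.5768, -0.1453, 0.1916]
eef_rot: [0.717, 0.697, -0.002, -0.004]
ft_force: [-20.6, 4.7, 10.4]
width: 0.0202
grip_force: 10.1
```

Call:
{"fn": "step_arm", "kwargs": {
  "delta_pos": [
    [0.06,0,0],
    [0,0,0]
  ],
  "turn": [0,0]
}}

```text
time: 29.85
ee_pos: [0.577, -0.1453, 0.1915]
eef_rot: [0.717, 0.697, -0.003, -0.005]
ft_force: [-26.3, 5.0, 13.7]
width: 0.0202
grip_force: 13.2
```

The ring is at its hard stop (26 N). I'll release it, lift, check, and head for the block.

Call:
{"fn": "step_arm", "kwargs": {
  "delta_pos": [
    [-0.2,0,0],
    [-0.12,0,0],
    [0,0,0],
    [0,0,0],
    [0,0,0.8],
    [0,0,0.9],
    [0,0,0.9],
    [0,0,0.9],
    [0,0,0.7],
    [0,0,0]
  ],
  "turn": [0,0,0,0,0,0,0,0,0,0],
  "grip": 0.4
}}

```text
time: 30.85
ee_pos: [0.5754, -0.1457, 0.2994]
eef_rot: [0.717, 0.697, 0.001, 0.002]
ft_force: [0.0, -1.3, -0.3]
width: 0.0521
grip_force: 0.0
```

```bash
python3 - <<'E'
from h import *
s=read_state();print(s['ee_pos'],s['ft_force'])
tops(snap('wrist','w21'));bar(snap('scene','s21'))
E
```

```text
[ 0.57541088 -0.14569156  0.2993608 ] [ 0.0146868  -1.29512377 -0.34579476]
[ 73 187  25  20 363] [ 0.3682 -0.1376  0.2296] [ 0.3665 -0.1385] [0.0158 0.0152] 53.93
[311 188  18  19 272] [ 0.5737 -0.1438  0.2305] [ 0.5737 -0.1444] [0.015  0.0149] 47.99
[ 81 256  48  28 351] [ 0.3655 -0.2121  0.231 ] [ 0.3651 -0.2145] [0.0564 0.0088] 24.01
[292 257  60  27 843] [ 0.577  -0.219   0.2304] [ 0.5725 -0.2239] [0.0584 0.0144] 24.68
far 75 [ 0.5748 -0.2209] [0.0537 0.0155] 25.83 [ 0.5484 -0.2363] [ 0.6017 -0.2063]
near 66 [ 0.3645 -0.2161] [0.0624 0.016 ] 23.92 [ 0.3368 -0.2351] [ 0.3948 -0.1998]
```

Call:
{"fn": "step_arm", "kwargs": {
  "delta_pos": [
    [-0.2,1,0],
    [-0.2,1,0],
    [-0.2,1,0],
    [-0.2,1,0],
    [-0.2,1,0],
    [-0.2,1,0],
    [-0.2,1,0],
    [-0.2,1,0],
    [-0.2,1,0],
    [-0.2,1,0],
    [-0.2,1,0],
    [-0.2,1,0]
  ],
  "turn": [0.4,0.4,0.4,0.4,0.4,0.4,0.4,0.4,0.4,0.4,0.4,0.4],
  "grip": 0
}}

```text
time: 32.15
ee_pos: [0.5136, 0.1566, 0.2967]
eef_rot: [0.488, 0.873, -0.0, -0.0]
ft_force: [0.4, 0.3, -0.4]
width: 0.0869
grip_force: 0.0
```

Call:
{"fn": "step_arm", "kwargs": {
  "delta_pos": [
    [-0.2,1,-0.4],
    [-0.2,1,-0.6],
    [-0.2,1,-0.6],
    [-0.2,1,-0.8],
    [-0.2,0.5,-0.8],
    [-0.1,0,-0.6],
    [0,0,0],
    [0,0,0]
  ],
  "turn": [0,0,0,0,0,0,0,0]
}}

```text
time: 32.95
ee_pos: [0.4868, 0.2675, 0.2024]
eef_rot: [0.49, 0.872, -0.0, 0.0]
ft_force: [-0.6, -0.1, 0.6]
width: 0.087
grip_force: 0.0
```

```bash
python3 - <<'E'
from h import *
s=read_state();q=s['eef_rot'];print(s['ee_pos'],s['width'],np.degrees(np.arctan2(q[1]**2-q[0]**2,2*q[0]*q[1])))
tops(snap('wrist','w22'),.034,.046)
E
```

```text
[0.48675057 0.26749477 0.20243201] 0.08703468135106301 31.384294095944778
[521   0 119  36 648] [0.626  0.5436 0.0399] [0.6267 0.5438] [0.1308 0.0021] 17.37
[ 319   67   57  103 5565] [0.4757 0.3361 0.0403] [0.4774 0.3339] [0.0591 0.1093] 31.25
[186 232  33  23 224] [0.4058 0.1183 0.041 ] [0.4052 0.1173] [0.0049 0.0401] 88.94
[438 240  26  36 533] [0.6805 0.2636 0.0369] [0.6819 0.2601] [0.0255 0.0473] 19.57
[246 264  35  20 212] [0.4886 0.1157 0.0404] [0.4903 0.1145] [0.0049 0.0509] 87.01
```

Call:
{"fn": "step_arm", "kwargs": {
  "delta_pos": [
    [-0.1,0.9,-0.5],
    [-0.2,0.9,-0.8],
    [-0.13,0.9,-0.8],
    [0,0,-0.9],
    [0,0,-0.9],
    [0,0,-0.9],
    [0,0,-0.9],
    [0,0,-0.8],
    [0,0,-0.6],
    [0,0,-0.4],
    [0,0,0]
  ],
  "turn": [0,0,0,0,0,0,0,0,0,0,0]
}}

```text
time: 34.1
ee_pos: [0.4757, 0.3345, 0.014]
eef_rot: [0.49, 0.872, -0.001, -0.0]
ft_force: [-0.2, 0.3, 0.8]
width: 0.087
grip_force: 0.0
```

Call:
{"fn": "step_arm", "kwargs": {
  "delta_pos": [
    [0,0,0],
    [0,0,0],
    [0,0,0],
    [0,0,0],
    [0,0,0],
    [0,0,0]
  ],
  "turn": [0,0,0,0,0,0],
  "grip": 1,
  "newtons": 30
}}

```text
time: 34.7
ee_pos: [0.476, 0.3349, 0.0147]
eef_rot: [0.49, 0.872, 0.0, 0.0]
ft_force: [-0.3, 0.2, -0.5]
width: 0.0467
grip_force: 0.0
```

The opening is 47 mm on a 60 mm block with no force, the same symptom as at the knob. I'll stop closing and check where the block is.

Call:
{"fn": "step_arm", "kwargs": {
  "delta_pos": [
    [0,0,0],
    [0,0,0]
  ],
  "turn": [0,0],
  "grip": 0.45
}}

```text
time: 34.9
ee_pos: [0.4759, 0.3348, 0.0146]
eef_rot: [0.49, 0.872, 0.0, 0.0]
ft_force: [0.6, 0.1, 0.0]
width: 0.0474
grip_force: 0.0
```

```bash
python3 - <<'E'
from h import *
s=read_state();print(s['ee_pos'],s['width'],s['grip_force'],s['ft_force'])
c=snap('scene','s23');w=cloud(c);z=w[...,2];m=(abs(z-.040)<.006)&(abs(w[...,0]-.47)<.1)&(abs(w[...,1]-.335)<.09)
p=w[m][:,:2].astype(np.float32);print(m.sum(),p.mean(0),cv2.minAreaRect(p))
c=load('scene0');w=cloud(c);z=w[...,2];m=(abs(z-.040)<.006)&(abs(w[...,0]-.47)<.1)&(abs(w[...,1]-.335)<.09)
p=w[m][:,:2].astype(np.float32);print(m.sum(),p.mean(0),cv2.minAreaRect(p))
c=snap('wrist','w23');w=cloud(c);z=w[...,2]
i=c['image'];a=load('s23')['image'][200:330,310:470]
o=np.zeros((600,640,3),np.uint8);o[:200,:320]=cv2.resize(i,(320,200));o[205:595,:480]=cv2.resize(a,(480,390),interpolation=cv2.INTER_CUBIC);cv2.imwrite('pics/o23.png',o[:,:,::-1])
E
```

```text
[0.47591911 0.33478086 0.01462183] 0.04741813235305523 0.0 [0.60841032 0.06323155 0.01544654]
165 [0.4931635 0.3133731] ((0.4783589243888855, 0.33512765169143677), (0.0629994347691536, 0.11001455783843994), 33.28157424926758)
662 [0.4794143 0.3363727] ((0.4783371388912201, 0.3360659182071686), (0.06481917202472687, 0.11035462468862534), 30.692760467529297)
```

View pics/o23.png

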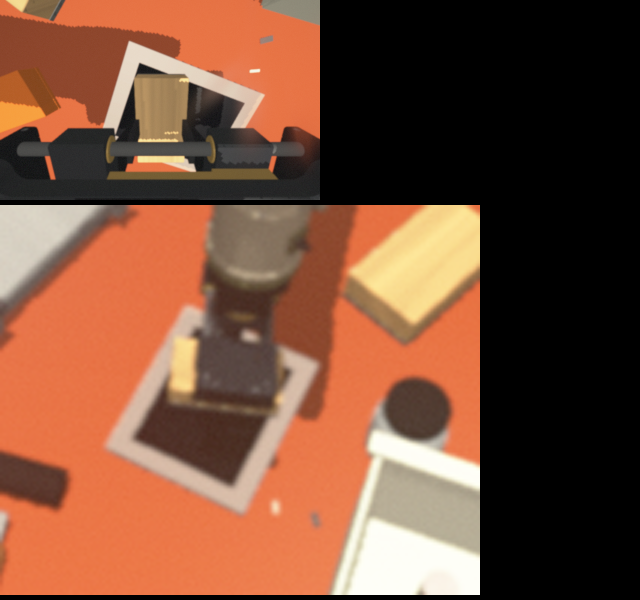

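Wrist inset: the fingers sit inside the undisturbed block at (160,110), again with no contact. The post grip, the one that worked, used 20 N; both failures used 30–35 N. I'll reopen fully and try again at 20 N.

Call:
{"fn": "step_arm", "kwargs": {
  "delta_pos": [
    [0,0,0],
    [0,0,0],
    [0,0,0],
    [0,0,0],
    [0,0,0],
    [0,0,0],
    [0,0,0]
  ],
  "turn": [0,0,0,0,0,0,0],
  "grip": 0,
  "newtons": 20
}}

```text
time: 35.7
ee_pos: [0.476, 0.3348, 0.0146]
eef_rot: [0.49, 0.872, 0.0, 0.0]
ft_force: [0.1, -0.4, -0.1]
width: 0.0863
grip_force: 0.0
```

Call:
{"fn": "step_arm", "kwargs": {
  "delta_pos": [
    [0,0,0],
    [0,0,0],
    [0,0,0],
    [0,0,0],
    [0,0,0]
  ],
  "turn": [0,0,0,0,0],
  "grip": 0.4,
  "newtons": 20
}}

```text
time: 36.2
ee_pos: [0.4759, 0.3348, 0.0146]
eef_rot: [0.49, 0.872, 0.0, -0.0]
ft_force: [-0.4, -0.1, -0.1]
width: 0.0565
grip_force: 0.0
```

Same result at 20 N, so force isn't the cause. One pattern remains. The working grip had 38 mm of post above the fingertips, the knob only 33 mm and the block 25 mm. So the fingertips may have no contact below roughly 35 mm. I can test that cautiously by opening and lowering in small steps while watching for the slab.

Call:
{"fn": "step_arm", "kwargs": {
  "delta_pos": [
    [0,0,0],
    [0,0,0],
    [0,0,0],
    [0,0,0],
    [0,0,-0.1],
    [0,0,-0.1],
    [0,0,-0.1],
    [0,0,0]
  ],
  "turn": [0,0,0,0,0,0,0,0],
  "grip": 0
}}

```text
time: 37.0
ee_pos: [0.4757, 0.3346, 0.0066]
eef_rot: [0.49, 0.872, -0.0, -0.0]
ft_force: [-0.8, -0.3, 0.7]
width: 0.0867
grip_force: 0.0
```

Call:
{"fn": "step_arm", "kwargs": {
  "delta_pos": [
    [0,0,-0.1],
    [0,0,-0.1],
    [0,0,0]
  ],
  "turn": [0,0,0]
}}

```text
time: 37.3
ee_pos: [0.4757, 0.3346, 0.0017]
eef_rot: [0.49, 0.872, -0.0, -0.0]
ft_force: [-0.6, -0.6, 0.3]
width: 0.0868
grip_force: 0.0
```

Confirmed: the fingertips sink into the slab without force. The body touched the knob top at TCP + 0.105 instead of the stated 0.070. Everything solid on the gripper therefore sits about 35 mm higher than the reported TCP suggests. Working with that offset, I'll lower to TCP -0.020 (true tip about 0.015) and grip.

Call:
{"fn": "step_arm", "kwargs": {
  "delta_pos": [
    [0,0,-0.2],
    [0,0,-0.2],
    [0,0,-0.2],
    [0,0,-0.2],
    [0,0,0]
  ],
  "turn": [0,0,0,0,0]
}}

```text
time: 37.8
ee_pos: [0.4754, 0.3344, -0.0188]
eef_rot: [0.49, 0.872, -0.001, -0.0]
ft_force: [0.2, 0.7, -0.0]
width: 0.0868
grip_force: 0.0
```

Call:
{"fn": "step_arm", "kwargs": {
  "delta_pos": [
    [0,0,0],
    [0,0,0],
    [0,0,0],
    [0,0,0],
    [0,0,0],
    [0,0,0]
  ],
  "turn": [0,0,0,0,0,0],
  "grip": 1,
  "newtons": 30
}}

```text
time: 38.4
ee_pos: [0.4761, 0.3349, -0.0177]
eef_rot: [0.49, 0.872, 0.0, 0.0]
ft_force: [0.9, -0.4, 1.8]
width: 0.0598
grip_force: 30.0
```

Held: 59.8 mm, 30 N. I'll lift and carry it.

Call:
{"fn": "step_arm", "kwargs": {
  "delta_pos": [
    [0,0,0.3],
    [0,0,0.7],
    [0,0,0.9],
    [0,0,0.9],
    [0,0,0.9],
    [0,0,0.9],
    [0,-0.4,0.9],
    [0,-0.8,0],
    [0,-0.9,0],
    [0,-0.9,0],
    [0,-0.9,0],
    [0,-0.9,0]
  ],
  "turn": [0,0,0,0,0,0,-0.3,-0.5,-0.5,-0.5,-0.5,-0.5]
}}

```text
time: 39.6
ee_pos: [0.4757, 0.2137, 0.1199]
eef_rot: [0.63, 0.777, 0.0, -0.0]
ft_force: [0.0, 0.4, -0.4]
width: 0.0602
grip_force: 30.0
```

Call:
{"fn": "step_arm", "kwargs": {
  "delta_pos": [
    [0,-0.9,0],
    [0,-0.9,0],
    [0,-0.9,0],
    [0,-0.9,0],
    [0,-0.9,0],
    [0,-0.9,0],
    [-0.05,-0.9,0],
    [-0.05,-0.9,0],
    [-0.05,-0.9,0],
    [-0.05,-0.9,0],
    [0,-0.7,0],
    [0,-0.4,0]
  ],
  "turn": [-0.5,-0.5,-0.5,-0.5,0,0,0,0,0,0,0,0]
}}

```text
time: 40.8
ee_pos: [0.4707, -0.0398, 0.1198]
eef_rot: [0.718, 0.696, 0.0, -0.0]
ft_force: [-1.4, 0.0, -0.3]
width: 0.0598
grip_force: 30.0
```

```bash
python3 - <<'E'
from h import *
s=read_state();q=s['eef_rot'];T=s['ee_pos'];print(T,s['width'],s['grip_force'],np.degrees(np.arctan2(q[1]**2-q[0]**2,2*q[0]*q[1])),s['ft_force'])
for f in ('wrist','scene'):
    c=snap(f,f[0]+'30');w=cloud(c);z=w[...,2];h=T[2]+.0577
    m=(abs(z-h)<.004)&(abs(w[...,0]-T[0])<.05)&(abs(w[...,1]-T[1])<.08)
    p=w[m][:,:2].astype(np.float32);print(f,m.sum(),np.median(z[m]),p.mean(0),cv2.minAreaRect(p))
E
```

```text
[ 0.47066018 -0.03975765  0.1197802 ] 0.05984425561823997 29.99727607704699 -1.8396952499711954 [-1.42692254  0.01275952 -0.2786671 ]
wrist 18708 0.1778259387940605 [ 0.4708142  -0.02442387] ((0.47036102414131165, -0.03377075120806694), (0.09643719345331192, 0.0802440196275711), 88.12928771972656)
scene 303 0.17756772492703954 [ 0.47105736 -0.01804858] ((0.4746915400028229, -0.03512038663029671), (0.07473428547382355, 0.11385557800531387), 6.324295520782471)
```

Call:
{"fn": "step_arm", "kwargs": {
  "delta_pos": [
    [0,-0.8,-0.4],
    [0,-0.7,-0.7],
    [0,-0.42,-0.8],
    [0,0,-0.7],
    [0,0,0]
  ],
  "turn": [0,0,0,0,0]
}}

```text
time: 41.4
ee_pos: [0.4694, -0.0851, 0.0528]
eef_rot: [0.717, 0.697, -0.002, -0.001]
ft_force: [0.1, -0.1, -0.9]
width: 0.0597
grip_force: 30.0
```

```bash
python3 - <<'E'
from h import *
s=read_state();print(s['ee_pos'],s['ft_force'])
for f in ('w1','scene0'):
    c=load(f);hsv=cv2.cvtColor(c['image'],cv2.COLOR_RGB2HSV);w=cloud(c)
    m=(hsv[...,0]>18)&(hsv[...,0]<35)&(hsv[...,1]>110)&(hsv[...,2]>90)&(abs(w[...,0]-.471)<.08)&(abs(w[...,1]+.088)<.11)&(abs(w[...,2]-.052)<.012)
    n,l,st,ct=cv2.connectedComponentsWithStats(m.astype(np.uint8));P=np.array([ray(c,*ct[k],.052)[:2] for k in range(1,n) if st[k,4]>8]);print(f,P.round(4).tolist(),P.mean(0))
E
```

```text
[ 0.46943099 -0.08511973  0.05281614] [ 0.13665185 -0.09570317 -0.90295752]
w1 [[0.5263, -0.0109], [0.4201, -0.0074], [0.5214, -0.1691], [0.4149, -0.1653]] [ 0.47068162 -0.08817799]
scene0 [] nan<stdin>:6: RuntimeWarning: Mean of empty slice.
  ret = ret.dtype.type(ret / rcount)
```

Call:
{"fn": "step_arm", "kwargs": {
  "delta_pos": [
    [0.02,-0.03,-0.4],
    [0,0,-0.4],
    [0,0,-0.1],
    [0,0,0],
    [0,0,0]
  ],
  "turn": [0,0,0,0,0]
}}

```text
time: 41.9
ee_pos: [0.4716, -0.0864, 0.0324]
eef_rot: [0.717, 0.697, 0.0, 0.0]
ft_force: [-0.3, 0.1, -1.4]
width: 0.0596
grip_force: 30.0
```

Call:
{"fn": "step_arm", "kwargs": {
  "delta_pos": [
    [-0.02,-0.05,-0.08],
    [0,0,-0.06],
    [0,0,-0.06],
    [0,0,0],
    [0,0,0]
  ],
  "turn": [0,0,0,0,0]
}}

```text
time: 42.4
ee_pos: [0.471, -0.0877, 0.0271]
eef_rot: [0.717, 0.697, 0.0, 0.0]
ft_force: [-0.4, 0.4, -1.4]
width: 0.0597
grip_force: 30.0
```

Call:
{"fn": "step_arm", "kwargs": {
  "delta_pos": [
    [0,0,-0.04],
    [0,0,-0.03],
    [0,0,0]
  ],
  "turn": [0,0,0]
}}

```text
time: 42.7
ee_pos: [0.4711, -0.0876, 0.0262]
eef_rot: [0.717, 0.697, 0.0, -0.0]
ft_force: [-7.6, 2.0, 16.9]
width: 0.0599
grip_force: 30.0
```

Touchdown. I'll release, lift, and check the block.

Call:
{"fn": "step_arm", "kwargs": {
  "delta_pos": [
    [0,0,0.02],
    [0,0,0],
    [0,0,0],
    [0,0,0],
    [0,0,0.5],
    [0,0,0.9],
    [0,0,0.9],
    [0,0,0.9],
    [0,0,0.9],
    [0,0,0.9],
    [0,0,0.9],
    [0,0,0.9]
  ],
  "turn": [0,0,0,0,0,0,0,0,0,0,0,0],
  "grip": 0
}}

```text
time: 43.9
ee_pos: [0.4708, -0.0882, 0.1976]
eef_rot: [0.718, 0.696, 0.0, 0.0]
ft_force: [0.6, 0.8, -0.4]
width: 0.0872
grip_force: 0.0
```

```bash
python3 - <<'E'
from h import *
s=read_state();print(s['ee_pos'],s['ft_force'])
c=snap('wrist','w40');w=cloud(c);z=w[...,2]
m=(abs(z-.084)<.006)&(abs(w[...,0]-.47)<.07)&(abs(w[...,1]+.088)<.1)
p=w[m];print(m.sum(),np.median(p[:,2]),p.mean(0),cv2.minAreaRect(p[:,:2].astype(np.float32)))
tops(c)
c=snap('scene','s40');bar(c);w=cloud(c);z=w[...,2]
m=(abs(z-.163)<.01)&(abs(w[...,0]-.465)<.08)&(abs(w[...,1]+.30)<.05);p=w[m];print('bar',m.sum(),p.mean(0),p[:,1].min(),p[:,1].max(),p[:,2].max())
E
```

```text
[ 0.47084716 -0.08823307  0.19755878] [ 0.63017401  0.83645702 -0.43969321]
6268 0.08438370276978263 [ 0.47078109 -0.08571199  0.08434699] ((0.47073057293891907, -0.08892905712127686), (0.10980521887540817, 0.060118965804576874), 88.20037841796875)
[224 236  22  40 223] [ 0.4252 -0.0825  0.2364] [ 0.4261 -0.0851] [0.0078 0.0229] 20.75
[398 236  22  40 220] [ 0.5163 -0.0852  0.2363] [ 0.515  -0.0878] [0.0229 0.0078] 65.53
far 77 [ 0.5708 -0.2233] [0.0648 0.0155] 23.78 [ 0.5421 -0.2396] [ 0.6012 -0.2047]
near hidden
bar 238 [ 0.46551879 -0.30101384  0.16562774] -0.3166255722330916 -0.2903286490266932 0.17270829917286346
```

The block lies within 1 mm of the card's centre and square to it, and the knob is unmoved. Now to get behind the push bar.

Call:
{"fn": "step_arm", "kwargs": {
  "delta_pos": [
    [0,-0.6,0.2],
    [0,-0.9,0],
    [0,-0.9,0],
    [0,-0.9,0],
    [-0.06,-0.9,0],
    [-0.06,-0.9,0],
    [-0.06,-0.9,0],
    [-0.1,-0.9,0],
    [0,-0.9,0],
    [0,-0.9,0],
    [0,-0.9,0],
    [0,-0.9,0]
  ],
  "turn": [0,0,0,0,0,0,0,0,0,0,0,0],
  "grip": 1
}}

```text
time: 45.2
ee_pos: [0.4635, -0.3512, 0.2007]
eef_rot: [0.717, 0.697, -0.0, -0.0]
ft_force: [-0.2, 1.0, -0.6]
width: 0.0029
grip_force: 0.0
```

Call:
{"fn": "step_arm", "kwargs": {
  "delta_pos": [
    [0,-0.4,-0.4],
    [0,0,-0.8],
    [0,0,-0.9],
    [0,0,-0.9],
    [0,0,-0.7],
    [0,0,-0.2],
    [0,0,0],
    [0,0,0]
  ],
  "turn": [0,0,0,0,0,0,0,0]
}}

```text
time: 46.0
ee_pos: [0.4642, -0.3606, 0.1043]
eef_rot: [0.717, 0.697, 0.0, 0.001]
ft_force: [-0.1, 0.0, 0.5]
width: 0.0003
grip_force: 0.0
```

Call:
{"fn": "step_arm", "kwargs": {
  "delta_pos": [
    [0.02,0.6,0],
    [0.02,0.5,0],
    [0.01,0.3,0],
    [0.01,0.3,0],
    [0.01,0.4,0],
    [0.015,0.5,0],
    [0.015,0.5,0],
    [0.015,0.5,0],
    [0.015,0.5,0],
    [0.015,0.5,0]
  ],
  "turn": [0,0,0,0,0,0,0,0,0,0]
}}

```text
time: 47.0
ee_pos: [0.4682, -0.2474, 0.1045]
eef_rot: [0.718, 0.696, -0.0, 0.002]
ft_force: [2.4, -9.0, -2.8]
width: 0.0004
grip_force: 4.2
```

Call:
{"fn": "step_arm", "kwargs": {
  "delta_pos": [
    [0.015,0.5,0],
    [0.015,0.5,0],
    [0.015,0.5,0],
    [0.015,0.5,0],
    [0.015,0.5,0],
    [0.015,0.5,0],
    [0.015,0.5,0],
    [0.015,0.5,0],
    [0.015,0.5,0],
    [0.015,0.5,0],
    [0.015,0.5,0],
    [0.015,0.5,0]
  ],
  "turn": [0,0,0,0,0,0,0,0,0,0,0,0]
}}

```text
time: 48.2
ee_pos: [0.473, -0.0973, 0.1044]
eef_rot: [0.718, 0.696, 0.0, 0.002]
ft_force: [2.5, -9.7, -0.7]
width: 0.0004
grip_force: 4.2
```

Call:
{"fn": "step_arm", "kwargs": {
  "delta_pos": [
    [0.015,0.5,0],
    [0.015,0.5,0],
    [0.015,0.3,0],
    [0.01,0.2,0],
    [0.01,0.2,0],
    [0,0.2,0],
    [0,0,0]
  ],
  "turn": [0,0,0,0,0,0,0]
}}

```text
time: 48.9
ee_pos: [0.4744, -0.0481, 0.1041]
eef_rot: [0.717, 0.697, 0.001, 0.001]
ft_force: [0.2, -4.0, 2.3]
width: 0.0004
grip_force: 1.6
```

Nearly there, so I'll creep to the end stop.

Call:
{"fn": "step_arm", "kwargs": {
  "delta_pos": [
    [0,0.15,0],
    [0,0.15,0],
    [0,0.1,0],
    [0,0,0]
  ],
  "turn": [0,0,0,0]
}}

```text
time: 49.3
ee_pos: [0.4745, -0.043, 0.1041]
eef_rot: [0.719, 0.695, -0.001, 0.003]
ft_force: [4.1, -20.1, 1.5]
width: 0.0005
grip_force: 10.2
```

The end stop is reached (20 N, at the predicted place). I'll back off, clear the scene and check.

Call:
{"fn": "step_arm", "kwargs": {
  "delta_pos": [
    [0,-0.4,0],
    [0,-0.8,0],
    [0,-0.8,0.4],
    [0,-0.6,0.9],
    [0,-0.5,1],
    [0,-0.5,1],
    [0,-0.5,1],
    [0,-0.8,1],
    [0,-0.9,1],
    [0,-0.9,0],
    [0,-0.5,0],
    [0,0,0]
  ],
  "turn": [0,0,0,0,0,0,0,0,0,0,0,0]
}}

```text
time: 50.5
ee_pos: [0.4731, -0.2194, 0.2609]
eef_rot: [0.718, 0.696, -0.0, 0.0]
ft_force: [1.1, -0.5, -0.8]
width: 0.0004
grip_force: 0.0
```

```bash
python3 - <<'E'
from h import *
s=read_state();print(s['time'],s['ee_pos'],s['ft_force'])
for n in ('top','scene','wrist'):
    c=snap(n,n[0]+'50');w=cloud(c);z=w[...,2];print(n);tops(c) if n!='wrist' else 0
    for a in ((.579,.058),(.372,.064)):
        m=(abs(z-.232)<.006)&(np.hypot(w[...,0]-a[0],w[...,1]-a[1])<.04)
        if m.sum()>30: print('knob',cv2.minAreaRect(w[m][:,:2].astype(np.float32)))
    m=(abs(z-.084)<.006)&(abs(w[...,0]-.47)<.07)&(abs(w[...,1]+.088)<.1)
    if m.sum()>30: print('block',m.sum(),np.median(z[m]),cv2.minAreaRect(w[m][:,:2].astype(np.float32)))
d=cv2.absdiff(load('top0')['image'],load('t50')['image']).max(2)
for n,(u0,v0,u1,v1) in dict(brayer=(240,75,295,150),jar=(150,215,192,250),tub=(315,60,400,135)).items(): print(n,(d[v0:v1,u0:u1]>60).sum())
E
```

```text
50.5 [ 0.47305929 -0.21939812  0.26086195] [ 1.10363211 -0.45137946 -0.82937436]
top
[327 236  14  25 152] [0.3719 0.0659 0.2306] [0.3714 0.0657] [0.0604 0.0138] 24.14
knob ((0.5777281522750854, 0.0587211512029171), (0.0622607097029686, 0.014169027097523212), 26.619007110595703)
knob ((0.37142157554626465, 0.06570034474134445), (0.06044197455048561, 0.013790364377200603), 24.137142181396484)
block 853 0.08321829623434795 ((0.46930617094039917, -0.09088832139968872), (0.10412085801362991, 0.06017884239554405), 88.03585815429688)
scene
[521   0  77  27 339] [-0.7041  0.2957  0.2307] [-0.7028  0.2824] [0.0761 0.2828] 9.76
[367  68  49  27 170] [0.0462 0.0277 0.2313] [0.0525 0.0143] [0.0916 0.1786] 8.36
knob ((0.5799894332885742, 0.059154264628887177), (0.06565540283918381, 0.014945032075047493), 24.698036193847656)
knob ((0.3749741315841675, 0.0674990713596344), (0.06019715219736099, 0.013691958971321583), 24.5782527923584)
block 370 0.08389574345824169 ((0.4721197783946991, -0.08722750842571259), (0.11358920484781265, 0.0653713122010231), 86.65435791015625)
wrist
block 6086 0.08432258995682956 ((0.470672070980072, -0.09006759524345398), (0.10843868553638458, 0.060085542500019073), 88.2095947265625)
brayer 0
jar 0
tub 0
```

The knobs match, the carriage is at 0.30, the block is unmoved and the bystanders are untouched. Handing in.

```bash
python3 -c "
from bench import *
print(close_job())"
```

```text
the job is handed in; nothing more can be done
None
```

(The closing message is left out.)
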